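# Set up the glaze sample display on a pottery stall

### The arm

A 6-joint arm with a two-finger parallel gripper is mounted at the origin on the work surface. World frame = base frame: x ahead of the robot, y to its left, z up, the work surface at z = 0. Lengths are in mm, angles in rad, forces in N, time in s.
With the tool pointing down it reaches from about 350 to 775 mm from the base axis. Payload 7.3 kg.
Tool frame: the origin (TCP) lies between the finger pads; the fingertips stand 25 mm ahead of it and the grasp point (between the pads) lies 6 mm ahead of it; z points along the fingers, y is the line along which they close (so a half turn about z gives the same grasp; the last joint's range is limited). The gripper opens to 92 mm and grips with 3 to 60 N. Pads are 19 mm wide; open, the fingers measure 130 mm over their backs; the gripper's body (75 mm by 190 mm) begins 47 mm behind the grasp point.
Start: joints at [0.961, 0.342, 1.524, -0, 1.275, -0.146], TCP at [234.847, 469.563, 251.741] pointing down, gripper open.
Joint ranges: [-2.53, 2.53], [-0.77, 2.02], [0.04, 2.7], [-1, 4.14], [0.28, 2.66], [-3.11, 3.11]. Speed limits (rad/s): [2.57, 2.57, 3.14, 3.14, 3.14, 3.14].

### API

Orientations are given as [roll, pitch, yaw] about the fixed x, y, z axes, in that order (R = Rz(yaw) Ry(pitch) Rx(roll)).
In Python, from plant import bot gives the robot as it stands.
- The arm moves only by the tool play_rows, never from a script. Its argument "commands" is a list of rows, each an object of numbers: "x", "y", "z": the shift along the tool's x, y, z in m; "twist": the turn about the tool's z in degrees. In form: [{"x": .., "y": .., "z": .., "twist": ..}, ...]. A call has exactly 8 rows; each row is the pose to reach, as a shift and turn from the pose commanded when the call began, along the tool's axes at that moment; what a row does not reach only later rows make up. A row lasts 1/10 s, in which the tool goes at most 50 mm and 8.59 degrees, less where a joint would pass 70% of its speed; a pose out of reach is approached as far as the arm can. A call with a gripper value outside its range is refused whole. "jaw" is the closure, from 0 (fully open) to 1 (shut), set as the call begins (left out, the last holds). The fingers move at their own pace and stop on an object; the grip force is fixed at half the most. Time passes only in rows, so rows that repeat a pose let the fingers close, or fill a call up. It gives the time, the measured TCP pose, the force, the opening and the grip force at its end, in the units of the state.
- bot.get_obs(): the state, without advancing time (a new reading comes with each control period).
- bot.capture(name): name is "side" or "top"; returns a dict with "pixels" (480x640x3 uint8, red, green, blue), "fx", "fy", "cx", "cy" (pixels), "eye" and "rotation" of the camera in the world. Camera axes: x right, y down, z forward; pixel columns grow to the right and rows downward; lengths in mm; the calibration is good to about 2 mm. A picture is of the moment at which its call begins. There is no depth.
- bot.close_job(): hands the job in; it is judged then, once.
The state is a dict: "time": time; "joint_positions": joint angles; "dq": joint speeds; "tau": joint torques, N m; "tool_pos": TCP position; "tcp_rot": TCP orientation; "contact_force": force on the tool from outside, world axes, zero at the start; "moment": the same for the moment, N m; "grip_width": finger opening in mm; "finger_force": force on a finger pad.
Only numpy, scipy, OpenCV 4.12 (cv2) and the standard library are available. Lean on these libraries where they do the work, as an engineer would, in place of code of your own. Each camera call takes 0.05 s, during which the arm holds its last target. There are 200 camera calls.

### The job

Set up the glaze samples on the stall table: hang every C-shaped sample ring on the steel rail by sliding it sideways onto the rod through its gap, nest the loose tumblers into the grey tumbler on the wooden base, and lay the two discs in a centred stack on the middle of the white plate. Set the tumblers into one another gently and upright, without pressing them tight. Leave the raw clay bud vase and pinch bowl where they stand.

Things in the scene. Friction and masses are not known exactly. Their poses are not given: they have to be found in the camera images.
- rail: fixed steel display rail: a horizontal rod 12 mm thick and 340 mm long on two posts, one at each end; origin on the table under the middle of the rod, z up, y along the rod, x across it, pointing away from the robot. The rings' place.
- rail_rod (a point): middle of the rail's rod, on its axis, 170 mm above the table; axes as the rail's. Between the posts there are about 320 mm of free rod; nothing but air under and beside it
- holder: fixed grey tumbler cup standing on a dark wooden base 90 mm wide and 8 mm thick; the cup is the same shape as the loose tumblers (84 mm tall, its rim 92 mm above the table). Origin on the table under its centre, z up. The loose tumblers nest into it
- plate: fixed white display plate 150 mm across, flat, 6 mm thick, with a grey circle 68 mm wide marking its middle; origin on the table under its centre, z up; its top is at 6 mm. The discs' place
- ring1_hole (a point): blue C-shaped sample ring, 130 g, may be absent, standing on a flat foot. Point: centre of its hole, 37 mm above the underside. x out through the gap, y along the hole, z up. Hole 46 mm, wall 8 mm, gap 26 mm high, centred on x; 34 mm wide in y. Grip fin on top: 14 mm thick (x), 30 mm wide (y), 29 to 71 mm straight above the point. Hung, the point lies about 17 mm below the rod's axis
- ring2_hole (a point): green C-shaped sample ring, 130 g, may be absent, standing on a flat foot. Point: centre of its hole, 37 mm above the underside. x out through the gap, y along the hole, z up. Hole 46 mm, wall 8 mm, gap 26 mm high, centred on x; 34 mm wide in y. Grip fin on top: 14 mm thick (x), 30 mm wide (y), 29 to 71 mm straight above the point. Hung, the point lies about 17 mm below the rod's axis
- ring3_hole (a point): yellow C-shaped sample ring, 130 g, may be absent, standing on a flat foot. Point: centre of its hole, 37 mm above the underside. x out through the gap, y along the hole, z up. Hole 46 mm, wall 8 mm, gap 26 mm high, centred on x; 34 mm wide in y. Grip fin on top: 14 mm thick (x), 30 mm wide (y), 29 to 71 mm straight above the point. Hung, the point lies about 17 mm below the rod's axis
- tumbler1_center (a point): dark blue ceramic tumbler, 150 g, may be absent, upright: 84 mm tall; tapered body, 30 mm across at the foot, 50 mm at 54 mm up; there a shoulder steps out to a straight rim band 62 mm across (54 to 84 mm up); mouth 53 mm, narrowing to 44 mm at the shoulder. Point: on its axis, 42 mm above the foot; z up. Nested, its shoulder sits on the other's rim, 30 mm higher than that one
- tumbler2_center (a point): terracotta ceramic tumbler, 150 g, may be absent, upright: 84 mm tall; tapered body, 30 mm across at the foot, 50 mm at 54 mm up; there a shoulder steps out to a straight rim band 62 mm across (54 to 84 mm up); mouth 53 mm, narrowing to 44 mm at the shoulder. Point: on its axis, 42 mm above the foot; z up. Nested, its shoulder sits on the other's rim, 30 mm higher than that one
- tumbler3_center (a point): white ceramic tumbler, 150 g, may be absent, upright: 84 mm tall; tapered body, 30 mm across at the foot, 50 mm at 54 mm up; there a shoulder steps out to a straight rim band 62 mm across (54 to 84 mm up); mouth 53 mm, narrowing to 44 mm at the shoulder. Point: on its axis, 42 mm above the foot; z up. Nested, its shoulder sits on the other's rim, 30 mm higher than that one
- disc1_center (a point): red glazed test disc (about 90 g), solid, 60 mm across and 16 mm thick, lying flat; this point is its centre, 8 mm above its underside; z up
- disc2_center (a point): teal glazed test disc (about 90 g), solid, 60 mm across and 16 mm thick, lying flat; this point is its centre, 8 mm above its underside; z up
- bud_vase: small raw-clay bud vase, 58 mm across at its widest and 90 mm tall, loose, to be left alone; origin at the centre of its foot, z up
- pinch_bowl: small raw-clay pinch bowl, 72 mm across, 35 mm tall, loose, to be left alone; origin at the centre of its foot, z up
There are look-alikes about, which are no part of the job. Of the things that look like the part that bears disc1_center, take the one that is nearest to the robot's base at the start.

How it is judged:
By the outcome, as a careful person would: the job done as asked, in the order asked, and still so for the second after the job is handed in, with the robot touching nothing.
Of ring1, ring2, ring3 only 2 to 3 are there at a start; the rules pass over those that are not, and their reading is None.
Of tumbler1, tumbler2, tumbler3 only 2 to 3 are there at a start; the rules pass over those that are not, and their reading is None.
At some moment in a run one of disc1, disc2 may be knocked a few centimetres aside while the robot is not near it.
It also fails if it takes over 210 s, if anything falls off the work surface, if the arm or the gripper's body presses on something with over 40 N, if the wrist force passes 120 N, or if a joint passes its speed limit or range.

## Working session

There is one attempt and no reset: what is moved stays moved. The work goes in short steps, Python scripts to look and compute and a tool call to move; the robot and the scene stay as the last step left them, time stands still between calls to the robot, and variables do not carry over. Pictures are saved under pics/ and viewed, at most 14 in all, crops included, and the job is handed in when it is done.

Besides the shell and the picture viewer there is one more tool, called after "Emit:" by a JSON object that holds its "api" and its "payload", one argument or row to a line. play_rows: Moves the arm, as the interface text tells. Its arguments: {"type":"object","properties":{"commands":{"type":"array"},"jaw":{"type":"number"}},"required":["commands"]}

```bash
ls; mkdir -p pics
python3 - <<'E'
from plant import bot
import cv2
o=bot.get_obs(); print({k:o[k] for k in ('time','tool_pos','tcp_rot','grip_width','contact_force')})
for n in('top','side'):
    c=bot.capture(n); cv2.imwrite(f'pics/{n}0.png',c['pixels'][:,:,::-1]); print(n,c['fx'],c['fy'],c['cx'],c['cy'],c['eye'],c['rotation'])
E
```

```text
pics
{'time': 0.0, 'tool_pos': array([234.61151603, 469.24043185, 251.04574804]), 'tcp_rot': array([-3.14003706e+00, -2.24613135e-04,  2.67784342e+00]), 'grip_width': 91.88677578812933, 'contact_force': array([ 0.04817696,  0.13866872, -0.50380675])}
top 518.0632001077231 518.0632001077231 318.8780669652326 238.49211370889734 [ 372.1039499   -11.92766325 1365.60539372] [-2.9981924   0.0052869  -1.58354548]
side 442.3141881804555 442.3141881804555 313.16751060719594 234.86475846687296 [541.94615182 673.20787201 949.59522095] [-2.47161232  0.01265274 -3.1108006 ]
```

View pics/top0.png

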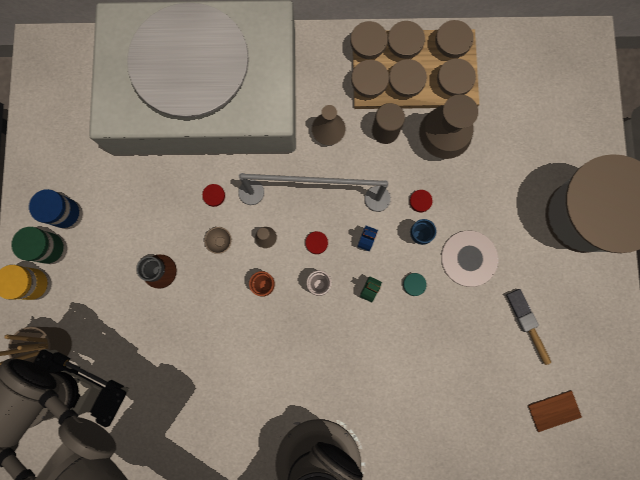

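View pics/side0.png

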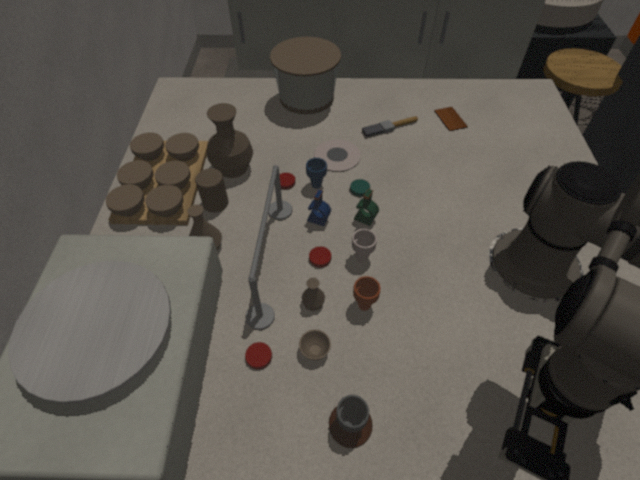

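The top view shows the rail at (243–385, 180) and the holder at (152,269). The plate is at (469,258), with the blue ring at (367,238) and the green ring at (370,289); there is no yellow ring. Tumblers stand at (423,232), (262,284) and (318,283), and the teal disc is at (414,284). The red disc candidates are (214,195), (317,243) and (421,201). (317,243) looks nearest to the base, which I'll check by numbers and in a crop.

```bash
cat > cam.py <<'E'
import numpy as np, cv2
from scipy.spatial.transform import Rotation as Ro
from plant import bot
class Cam:
    def __init__(s,n):
        c=bot.capture(n); s.im=c['pixels']; s.eye=np.array(c['eye']); s.R=Ro.from_euler('xyz',c['rotation']).as_matrix()
        s.k=(c['fx'],c['fy'],c['cx'],c['cy']); s.hsv=cv2.cvtColor(s.im,cv2.COLOR_RGB2HSV)
    def ray(s,u,v):
        fx,fy,cx,cy=s.k; return s.R@np.array([(u-cx)/fx,(v-cy)/fy,1.])
    def at(s,u,v,z):
        d=s.ray(u,v); return s.eye+d*(z-s.eye[2])/d[2]
    def pix(s,p):
        q=s.R.T@(np.array(p,float)-s.eye); fx,fy,cx,cy=s.k; return np.array([fx*q[0]/q[2]+cx,fy*q[1]/q[2]+cy])
    def blobs(s,lo,hi,amin=40):
        m=cv2.inRange(s.hsv,np.array(lo),np.array(hi)); m=cv2.morphologyEx(m,cv2.MORPH_CLOSE,np.ones((3,3)))
        cs,_=cv2.findContours(m,cv2.RETR_EXTERNAL,cv2.CHAIN_APPROX_NONE)
        return [c for c in cs if cv2.contourArea(c)>amin]
def rows(p,yaw=None,tcp=None):
    "shift (mm, tool axes) and twist (deg) from here to world tcp p, yaw"
    o=bot.get_obs(); R=Ro.from_euler('xyz',o['tcp_rot']).as_matrix()
    d=R.T@(np.array(p)-o['tool_pos']); y0=o['tcp_rot'][2]
    t=None if yaw is None else -((np.degrees(yaw-y0)+180)%360-180)
    return np.round(d,1),t
E
python3 - <<'E'
from cam import *
t=Cam('top'); s=Cam('side')
print('chk',t.pix([0,0,0]),t.pix([600,0,0]),t.pix([600,200,0]))
def show(n,lo,hi,z,zs=None):
    for nm,c in(('top',t),('side',s)):
        for b in c.blobs(lo,hi):
            (u,v),(w,h),a=cv2.minAreaRect(b); e=c.at(u,v,z)
            if 300<e[0]<900 and abs(e[1])<420: print(n,nm,round(u),round(v),'wh',round(w,1),round(h,1),round(a),e[:2].round(1),'r',round(np.hypot(*e[:2])))
show('red',(0,190,90),(5,255,255),16)
show('terra',(6,150,60),(14,255,255),84)
show('blue',(105,140,25),(118,255,255),84)
show('green',(55,100,20),(85,255,255),80)
show('teal',(80,100,40),(95,255,255),16)
a=cv2.resize(t.im[210:320,230:450],None,fx=3.6,fy=3.6,interpolation=cv2.INTER_CUBIC)
cv2.imwrite('pics/crop1.png',a[:,:,::-1])
b=cv2.resize(s.im[130:300,270:430],None,fx=3.5,fy=3.5,interpolation=cv2.INTER_CUBIC)
cv2.imwrite('pics/crop2.png',b[:,:,::-1])
E
```

```text
chk [318.89285912 463.35326329] [316.02907478 227.1809295 ] [241.22019405 228.18706572]
red top 316 242 wh 20.0 20.0 90 [5.578e+02 4.000e-01] r 558
red top 421 200 wh 20.0 20.0 90 [ 666.7 -280. ] r 723
red top 213 194 wh 20.0 20.0 90 [690.8 273.7] r 743
terra top 261 283 wh 24.0 24.0 90 [448.1 136.9] r 469
blue top 367 238 wh 12.4 22.3 22 [ 556.8 -128. ] r 571
green top 371 289 wh 13.4 21.8 24 [ 430.1 -133.9] r 450
green top 414 284 wh 22.0 21.0 90 [ 440.9 -242.6] r 503
green side 359 186 wh 13.4 14.5 41 [ 453.  -189.1] r 491
teal top 414 284 wh 22.0 21.0 90 [ 444.3 -254. ] r 512
teal side 359 186 wh 13.4 13.9 41 [ 446.7 -252.2] r 513
```

View pics/crop1.png

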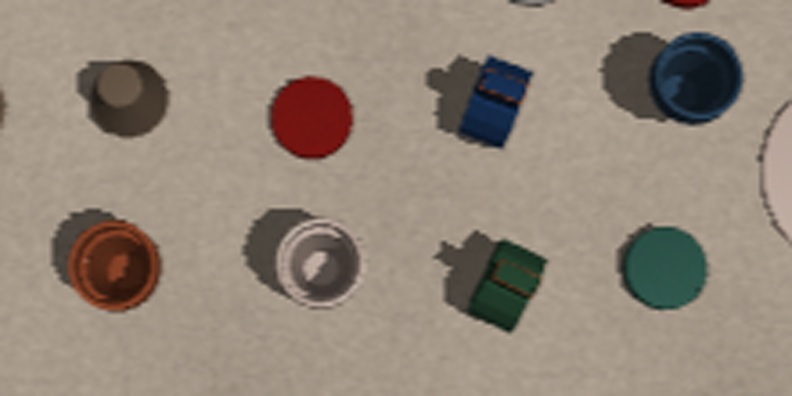

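View pics/crop2.png

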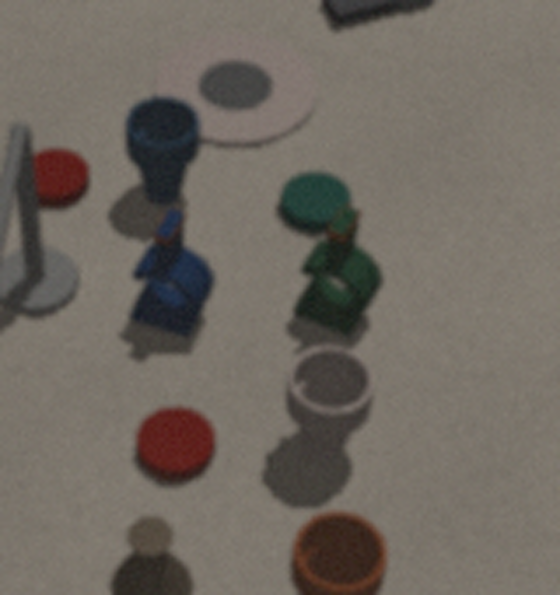

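The crop confirms that the red disc is at (316,242): a plain red disc 20 px wide, at r=558 mm against 723 and 743 mm for the other two. Both rings have the gap facing +x, turned about 20–24° towards −y. The blue fin top is near (369,234) and the green near (374,287). Next I measure the rail, holder, plate and tumblers.

Run:
```python
from cam import *
t=Cam('top'); s=Cam('side')
p=lambda n,u,v,z,c=t: print(n,c.at(u,v,z)[:2].round(1))
def tri(n,a,b):
    d1=t.ray(*a);d2=s.ray(*b); A=np.stack([d1,-d2],1); k=np.linalg.lstsq(A,s.eye-t.eye,rcond=None)[0]
    P,Q=t.eye+k[0]*d1,s.eye+k[1]*d2; print(n,((P+Q)/2).round(1),'miss',np.linalg.norm(P-Q).round(1))
p('bfin',369.2,234.2,108); p('gfin',374.2,286.7,108)
tri('bfin',(369.2,234.2),(319.1,192)); tri('gfin',(374.2,286.7),(368.6,192.9))
g=cv2.cvtColor(t.im,cv2.COLOR_RGB2GRAY)
# circles by Hough on enlarged crops: rims
def circ(n,u,v,h,rmm,z):
    k=6;c=cv2.resize(g[v-h:v+h,u-h:u+h],None,fx=k,fy=k,interpolation=cv2.INTER_CUBIC)
    r=rmm*518/(1365-z)*k
    H=cv2.HoughCircles(c,cv2.HOUGH_GRADIENT,1.5,5,param1=80,param2=15,minRadius=int(r*.93),maxRadius=int(r*1.07))
    if H is None: print(n,'none');return
    x,y,rr=H[0][0]; U,V=u-h+x/k-.4,v-h+y/k-.4; e=t.at(U,V,z); print(n,(U.round(1),V.round(1)),'r mm',(rr/r*rmm).round(1),e[:2].round(1),np.hypot(*e[:2]).round())
circ('terra',262,284,22,31,84);circ('white',318,283,22,31,84);circ('blue',423,232,22,31,84);circ('holder',151,267,22,31,92)
circ('plate',469,258,36,75,6);circ('grey',469,258,24,34,6);circ('teal',414,284,20,30,16);circ('red',316,242,20,30,16)
circ('bowl',217,240,22,36,35)
# rod rows: profile
for u in (262,280,300,320,340,360): print(u,g[168:196,u].tolist())
c=cv2.resize(t.im[160:215,225:400],None,fx=4.5,fy=4.5,interpolation=cv2.INTER_CUBIC); d=cv2.resize(t.im[245:295,130:180],None,fx=5,fy=5,interpolation=cv2.INTER_CUBIC)
o=np.zeros((c.shape[0]+250,c.shape[1],3),np.uint8);o[:c.shape[0]]=c;o[c.shape[0]:,:250]=d
e=cv2.resize(s.im[150:340,230:300],None,fx=1.3,fy=1.3); o[c.shape[0]:c.shape[0]+247,300:391]=e
cv2.imwrite('pics/rail.png',o[:,:,::-1])
```

```text
bfin [ 562.7 -131.2]
gfin [ 434.1 -139.9]
bfin [ 561.8 -130.6  114.6] miss 0.1
gfin [ 433.  -140.   104.3] miss 2.6
terra (np.float32(261.7), np.float32(283.7)) r mm 31.2 [446.3 135.1] 466.0
white (np.float32(318.7), np.float32(282.7)) r mm 30.5 [446.9  -5.7] 447.0
blue (np.float32(422.2), np.float32(231.0)) r mm 32.6 [ 572.7 -266.3] 632.0
holder (np.float32(148.0), np.float32(268.5)) r mm 29.7 [487.  415.1] 640.0
plate (np.float32(470.7), np.float32(256.7)) r mm 76.0 [ 514.6 -406.6] 656.0
grey (np.float32(470.0), np.float32(258.2)) r mm 32.7 [ 510.6 -404.4] 651.0
teal (np.float32(414.0), np.float32(284.0)) r mm 30.6 [ 444.4 -252.7] 511.0
red (np.float32(316.2), np.float32(242.2)) r mm 29.9 [ 5.572e+02 -2.000e-01] 557.0
bowl (np.float32(217.0), np.float32(240.0)) r mm 36.0 [564.  257.3] 620.0
262 [155, 154, 154, 154, 155, 158, 131, 101, 116, 124, 105, 92, 156, 74, 72, 70, 65, 83, 132, 114, 124, 125, 125, 125, 126, 128, 128, 126]
280 [151, 155, 153, 151, 150, 152, 152, 116, 104, 118, 119, 102, 88, 156, 71, 68, 68, 70, 154, 156, 156, 158, 155, 153, 155, 153, 153, 154]
300 [153, 155, 150, 150, 151, 150, 149, 151, 128, 102, 118, 121, 103, 89, 152, 67, 66, 66, 66, 66, 150, 153, 154, 150, 147, 147, 147, 153]
320 [152, 157, 156, 150, 152, 154, 153, 148, 151, 127, 103, 117, 120, 103, 90, 155, 70, 69, 69, 69, 151, 155, 154, 151, 151, 149, 147, 149]
340 [158, 155, 154, 151, 149, 153, 153, 149, 153, 157, 126, 103, 117, 123, 104, 90, 152, 67, 69, 69, 69, 153, 155, 155, 153, 152, 153, 153]
360 [157, 156, 156, 157, 158, 155, 155, 157, 156, 155, 158, 131, 102, 117, 123, 104, 91, 151, 70, 68, 68, 70, 71, 72, 111, 111, 154, 153]
```

View pics/rail.png

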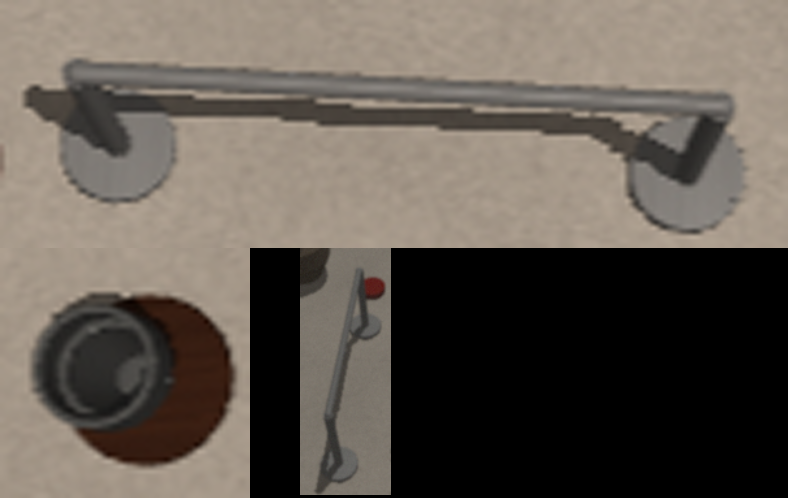

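The rod runs from (239,176) to (388,184) at z=170, with its posts ending on base discs on the robot's side in the image. The holder's rim centre is near (149.5,267) and its base centre near (160,271). I triangulate those and prepare the first moves.

Run:
```python
from cam import *
t=Cam('top'); s=Cam('side')
a=t.at(262,176.7,170);b=t.at(360,181.7,170);print('rod',a,b, 'yaw',np.degrees(np.arctan2(-(a-b)[0],(a-b)[1])))
L=t.at(239.4,176,170);R=t.at(387.9,183.6,170);print('ends',L,R,np.linalg.norm(L-R),(L+R)/2)
print('posts',t.at(225+118/4.5,160+148/4.5,3),t.at(225+686/4.5,160+175/4.5,3))
print('rim',t.at(149.3,266.8,92),'base',t.at(159.8,271.2,8))
# tumbler rims in the side view
g=cv2.cvtColor(s.im,cv2.COLOR_RGB2GRAY)
for n,p in(('terra',(446.3,135.1,84)),('white',(446.9,-5.7,84)),('blue',(572.7,-266.3,84)),('hold',(484,408,92))): print(n,'expected in side',s.pix(p).round(1))
for n,u,v in(('side holder rim',352,410),): print(n,s.at(u,v,92))
for n,y in (('blue',-20),('green',-24)): print(n,rows((560,-130,150),None)[0])
c=cv2.resize(s.im[380:450,315:385],None,fx=5,fy=5,interpolation=cv2.INTER_CUBIC);cv2.imwrite('pics/hold.png',c[:,:,::-1])
```

```text
rod [694.84152341 125.32520883 170.        ] [ 679.37583017 -106.92149179  170.        ] yaw -3.809796243645393
ends [697.311948   179.03538553 170.        ] [ 673.82987144 -172.79667996  170.        ] 352.6148184951208 [685.57090972   3.11935278 170.        ]
posts [695.4950793  173.41032955   3.        ] [ 674.25548934 -165.87196955    3.        ]
rim [491.1273488  411.97733326  92.        ] base [487.01367238 411.89934468   8.        ]
terra expected in side [367.1 286.3]
white expected in side [364.3 237.7]
blue expected in side [316.4 165. ]
hold expected in side [353.9 407.3]
side holder rim [487.73133911 412.98129861  92.        ]
blue [-559.  -390.7  101.7]
green [-559.  -390.7  101.7]
```

View pics/hold.png

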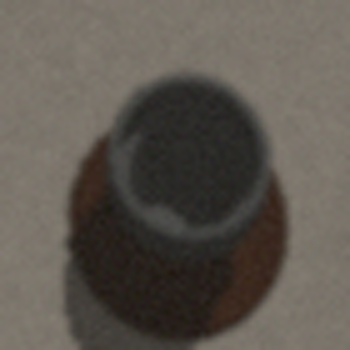

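Emit:
{"api": "play_rows", "payload": {
  "commands": [
    {"x": -0.559,"y": -0.39,"z": 0.04,"twist": 63.4},
    {"x": -0.559,"y": -0.39,"z": 0.04,"twist": 63.4},
    {"x": -0.559,"y": -0.39,"z": 0.04,"twist": 63.4},
    {"x": -0.559,"y": -0.39,"z": 0.04,"twist": 63.4},
    {"x": -0.559,"y": -0.39,"z": 0.04,"twist": 63.4},
    {"x": -0.559,"y": -0.39,"z": 0.04,"twist": 63.4},
    {"x": -0.559,"y": -0.39,"z": 0.04,"twist": 63.4},
    {"x": -0.559,"y": -0.39,"z": 0.04,"twist": 63.4}
  ],
  "jaw": 0
}}

```text
time: 1.2
tool_pos: [426.2, 116.8, 228.5]
tcp_rot: [3.141, -0.0, 1.566]
contact_force: [1.0, 0.2, -0.7]
grip_width: 91.5
finger_force: 0.0
```

Emit:
{"api": "play_rows", "payload": {
  "commands": [
    {"x": -0.248,"y": 0.136,"z": 0.07,"twist": 20},
    {"x": -0.248,"y": 0.136,"z": 0.07,"twist": 20},
    {"x": -0.248,"y": 0.136,"z": 0.07,"twist": 20},
    {"x": -0.248,"y": 0.136,"z": 0.07,"twist": 20},
    {"x": -0.248,"y": 0.136,"z": 0.07,"twist": 20},
    {"x": -0.248,"y": 0.136,"z": 0.07,"twist": 20},
    {"x": -0.248,"y": 0.136,"z": 0.07,"twist": 20},
    {"x": -0.248,"y": 0.136,"z": 0.07,"twist": 20}
  ],
  "jaw": 0.4
}}

```text
time: 2.0
tool_pos: [561.3, -129.7, 157.5]
tcp_rot: [-3.14, -0.0, 1.22]
contact_force: [-1.1, 1.3, -0.1]
grip_width: 55.0
finger_force: 0.0
```

Run:
```python
from cam import *
o=bot.get_obs();print(o['tool_pos'],np.degrees(o['tcp_rot']),o['grip_width'],rows((562,-131,101)))
t=Cam('top');s=Cam('side')
a=cv2.resize(t.im[180:300,300:440],None,fx=3,fy=3,interpolation=cv2.INTER_CUBIC);b=cv2.resize(s.im[120:250,270:390],None,fx=3,fy=3,interpolation=cv2.INTER_CUBIC)
o=np.zeros((400,800,3),np.uint8);o[:360,:420]=a;o[:390,430:790]=b;cv2.imwrite('pics/g1.png',o[:,:,::-1])
```

```text
[ 561.31654516 -129.74200009  157.51477454] [-1.79906595e+02 -1.94687886e-02  6.99245773e+01] 55.02975106244442 (array([-1. ,  1.2, 56.5]), None)
```

View pics/g1.png

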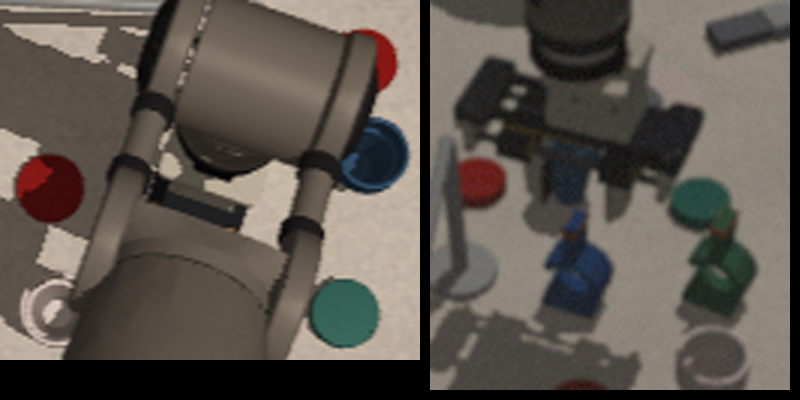

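The picture shows the fingers straddling the blue fin in the side view, with tips at (540,200) and (612,215) and the fin at (575,225). I descend and close.

Emit:
{"api": "play_rows", "payload": {
  "commands": [
    {"x": 0,"y": 0.001,"z": 0.02},
    {"x": 0,"y": 0.001,"z": 0.04},
    {"x": 0,"y": 0.001,"z": 0.05},
    {"x": 0,"y": 0.001,"z": 0.0565},
    {"x": 0,"y": 0.001,"z": 0.0565},
    {"x": 0,"y": 0.001,"z": 0.0565},
    {"x": 0,"y": 0.001,"z": 0.0565},
    {"x": 0,"y": 0.001,"z": 0.0565}
  ],
  "jaw": 0.4
}}

```text
invalid input at $.commands[0]: expected keys x, y, z, twist
```

Emit:
{"api": "play_rows", "payload": {
  "commands": [
    {"z": 0},
    {"z": 0},
    {"z": 0},
    {"z": 0},
    {"z": 0},
    {"z": 0},
    {"z": 0},
    {"z": 0}
  ],
  "jaw": 1
}}

```text
invalid input at $.commands[0]: expected keys x, y, z, twist
```

Emit:
{"api": "play_rows", "payload": {
  "commands": [
    {"x": 0,"y": 0.001,"z": 0.02,"twist": 0},
    {"x": 0,"y": 0.001,"z": 0.04,"twist": 0},
    {"x": 0,"y": 0.001,"z": 0.05,"twist": 0},
    {"x": 0,"y": 0.001,"z": 0.0565,"twist": 0},
    {"x": 0,"y": 0.001,"z": 0.0565,"twist": 0},
    {"x": 0,"y": 0.001,"z": 0.0565,"twist": 0},
    {"x": 0,"y": 0.001,"z": 0.0565,"twist": 0},
    {"x": 0,"y": 0.001,"z": 0.0565,"twist": 0}
  ],
  "jaw": 0.4
}}

```text
time: 2.9
tool_pos: [562.9, -129.7, 102.4]
tcp_rot: [3.14, -0.0, 1.222]
contact_force: [-0.1, -0.0, -0.4]
grip_width: 55.2
finger_force: 0.0
```

Emit:
{"api": "play_rows", "payload": {
  "commands": [
    {"x": 0,"y": 0,"z": 0,"twist": 0},
    {"x": 0,"y": 0,"z": 0,"twist": 0},
    {"x": 0,"y": 0,"z": 0,"twist": 0},
    {"x": 0,"y": 0,"z": 0,"twist": 0},
    {"x": 0,"y": 0,"z": 0,"twist": 0},
    {"x": 0,"y": 0,"z": 0,"twist": 0},
    {"x": 0,"y": 0,"z": 0,"twist": 0},
    {"x": 0,"y": 0,"z": 0,"twist": 0}
  ],
  "jaw": 1
}}

```text
time: 3.7
tool_pos: [562.4, -129.5, 101.5]
tcp_rot: [-3.141, -0.0, 1.222]
contact_force: [-0.2, 0.3, -1.4]
grip_width: 14.1
finger_force: 30.0
```

Emit:
{"api": "play_rows", "payload": {
  "commands": [
    {"x": 0,"y": 0,"z": -0.03,"twist": 0},
    {"x": 0,"y": 0,"z": -0.07,"twist": -4},
    {"x": 0,"y": 0,"z": -0.11,"twist": -8},
    {"x": 0.01,"y": 0.005,"z": -0.1325,"twist": -12},
    {"x": 0.03,"y": 0.02,"z": -0.1325,"twist": -16},
    {"x": 0.052,"y": 0.031,"z": -0.1325,"twist": -16.2},
    {"x": 0.052,"y": 0.031,"z": -0.1325,"twist": -16.2},
    {"x": 0.052,"y": 0.031,"z": -0.1325,"twist": -16.2}
  ],
  "jaw": 1
}}

```text
time: 4.5
tool_pos: [609.2, -91.0, 233.7]
tcp_rot: [-3.14, -0.0, 1.506]
contact_force: [-0.9, 0.5, -1.4]
grip_width: 13.5
finger_force: 30.0
```

Run:
```python
from cam import *
o=bot.get_obs();print(o['tool_pos'],np.degrees(o['tcp_rot']),o['grip_width'],rows((678.6,-96.3,234)))
s=Cam('side')
b=cv2.resize(s.im[90:290,220:390],None,fx=3,fy=3,interpolation=cv2.INTER_CUBIC)
cv2.imwrite('pics/h1.png',b[:,:,::-1])
```

```text
[609.21429414 -90.96490691 233.67212959] [-1.79925541e+02 -1.34011310e-03  8.62763043e+01] 13.541197449339377 (array([-0.8, 69.6, -0.4]), None)
```

View pics/h1.png

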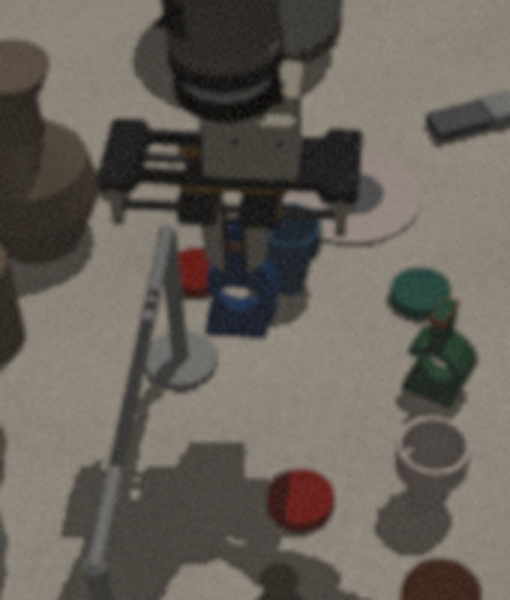

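The blue ring is held upright with its gap at about (215,290), facing the rod on the left. I slide it on slowly.

Emit:
{"api": "play_rows", "payload": {
  "commands": [
    {"x": 0,"y": 0.01,"z": 0,"twist": 0},
    {"x": 0,"y": 0.02,"z": 0,"twist": 0},
    {"x": 0,"y": 0.03,"z": 0,"twist": 0},
    {"x": 0,"y": 0.04,"z": 0,"twist": 0},
    {"x": 0,"y": 0.05,"z": 0,"twist": 0},
    {"x": 0,"y": 0.06,"z": 0,"twist": 0},
    {"x": 0,"y": 0.067,"z": 0,"twist": 0},
    {"x": 0,"y": 0.07,"z": 0,"twist": 0}
  ],
  "jaw": 1
}}

```text
time: 5.35
tool_pos: [679.3, -96.5, 234.0]
tcp_rot: [-3.141, -0.0, 1.504]
contact_force: [-0.8, 1.1, -1.5]
grip_width: 13.8
finger_force: 30.0
```

Emit:
{"api": "play_rows", "payload": {
  "commands": [
    {"x": 0,"y": 0,"z": 0.003,"twist": 0},
    {"x": 0,"y": 0,"z": 0.006,"twist": 0},
    {"x": 0,"y": 0,"z": 0.009,"twist": 0},
    {"x": 0,"y": 0,"z": 0.011,"twist": 0},
    {"x": 0,"y": 0,"z": 0.013,"twist": 0},
    {"x": 0,"y": 0,"z": 0.014,"twist": 0},
    {"x": 0,"y": 0,"z": 0.015,"twist": 0},
    {"x": 0,"y": 0,"z": 0.015,"twist": 0}
  ],
  "jaw": 1
}}

```text
time: 6.15
tool_pos: [679.3, -95.9, 219.2]
tcp_rot: [-3.142, -0.0, 1.505]
contact_force: [-0.8, -0.9, -1.3]
grip_width: 13.6
finger_force: 30.0
```

Emit:
{"api": "play_rows", "payload": {
  "commands": [
    {"x": 0,"y": 0,"z": 0.0005,"twist": 0},
    {"x": 0,"y": 0,"z": 0.001,"twist": 0},
    {"x": 0,"y": 0,"z": 0.0015,"twist": 0},
    {"x": 0,"y": 0,"z": 0.002,"twist": 0},
    {"x": 0,"y": 0,"z": 0.002,"twist": 0},
    {"x": 0,"y": 0,"z": 0.002,"twist": 0},
    {"x": 0,"y": 0,"z": 0.002,"twist": 0},
    {"x": 0,"y": 0,"z": 0.002,"twist": 0}
  ],
  "jaw": 1
}}

```text
time: 6.95
tool_pos: [679.3, -95.9, 217.3]
tcp_rot: [3.141, -0.0, 1.505]
contact_force: [-0.1, 0.2, -2.0]
grip_width: 13.7
finger_force: 30.0
```

Emit:
{"api": "play_rows", "payload": {
  "commands": [
    {"x": 0,"y": 0,"z": 0.0005,"twist": 0},
    {"x": 0,"y": 0,"z": 0.001,"twist": 0},
    {"x": 0,"y": 0,"z": 0.0015,"twist": 0},
    {"x": 0,"y": 0,"z": 0.002,"twist": 0},
    {"x": 0,"y": 0,"z": 0.002,"twist": 0},
    {"x": 0,"y": 0,"z": 0.002,"twist": 0},
    {"x": 0,"y": 0,"z": 0.002,"twist": 0},
    {"x": 0,"y": 0,"z": 0.002,"twist": 0}
  ],
  "jaw": 1
}}

```text
time: 7.75
tool_pos: [679.4, -95.9, 217.0]
tcp_rot: [3.14, 0.0, 1.505]
contact_force: [-3.7, 0.3, 6.4]
grip_width: 14.0
finger_force: 30.0
```

Emit:
{"api": "play_rows", "payload": {
  "commands": [
    {"x": 0,"y": 0,"z": 0,"twist": 0},
    {"x": 0,"y": 0,"z": 0,"twist": 0},
    {"x": 0,"y": 0,"z": 0,"twist": 0},
    {"x": 0,"y": 0,"z": 0,"twist": 0},
    {"x": 0,"y": 0,"z": 0,"twist": 0},
    {"x": 0,"y": 0,"z": 0,"twist": 0},
    {"x": 0,"y": 0,"z": 0,"twist": 0},
    {"x": 0,"y": 0,"z": 0,"twist": 0}
  ],
  "jaw": 0.4
}}

```text
time: 8.55
tool_pos: [679.4, -95.9, 215.3]
tcp_rot: [3.142, -0.0, 1.505]
contact_force: [-0.3, 0.5, -0.3]
grip_width: 54.8
finger_force: 0.0
```

Emit:
{"api": "play_rows", "payload": {
  "commands": [
    {"x": 0,"y": 0,"z": -0.01,"twist": 0},
    {"x": 0,"y": 0,"z": -0.03,"twist": 0},
    {"x": 0,"y": 0,"z": -0.06,"twist": 0},
    {"x": 0,"y": 0,"z": -0.08,"twist": 0},
    {"x": 0,"y": -0.05,"z": -0.08,"twist": 0},
    {"x": 0,"y": -0.1,"z": -0.08,"twist": 0},
    {"x": 0,"y": -0.14,"z": -0.08,"twist": 0},
    {"x": 0,"y": -0.14,"z": -0.08,"twist": 0}
  ],
  "jaw": 0.4
}}

```text
time: 9.35
tool_pos: [535.0, -85.8, 296.2]
tcp_rot: [-3.139, -0.0, 1.505]
contact_force: [0.8, 0.0, -0.9]
grip_width: 55.1
finger_force: 0.0
```

Run:
```python
from cam import *
o=bot.get_obs();print(o['time'],o['tool_pos'],np.degrees(o['tcp_rot']),o['grip_width'],rows((434,-140,101),np.radians(66)))
s=Cam('side')
b=cv2.resize(s.im[90:290,220:390],None,fx=3,fy=3,interpolation=cv2.INTER_CUBIC)
cv2.imwrite('pics/h2.png',b[:,:,::-1])
```

```text
9.35 [535.0018223  -85.77082358 296.17793859] [-1.79835450e+02 -2.72237956e-02  8.62062890e+01] 55.10811246109645 (array([-60.9, -96.6, 195.4]), np.float64(20.20628903509504))
```

View pics/h2.png

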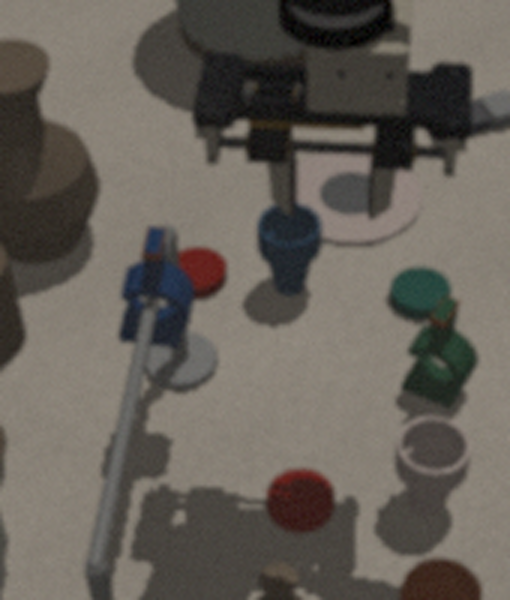

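The blue ring hangs on the rod at (155,290) in the crop. The green ring is next; its yaw from the crop edges is about −25°.

Emit:
{"api": "play_rows", "payload": {
  "commands": [
    {"x": -0.02,"y": -0.03,"z": 0.03,"twist": 6},
    {"x": -0.04,"y": -0.07,"z": 0.07,"twist": 14},
    {"x": -0.061,"y": -0.0966,"z": 0.12,"twist": 21.7},
    {"x": -0.061,"y": -0.0966,"z": 0.126,"twist": 21.7},
    {"x": -0.061,"y": -0.0966,"z": 0.126,"twist": 21.7},
    {"x": -0.061,"y": -0.0966,"z": 0.126,"twist": 21.7},
    {"x": -0.061,"y": -0.0966,"z": 0.126,"twist": 21.7},
    {"x": -0.061,"y": -0.0966,"z": 0.126,"twist": 21.7}
  ],
  "jaw": 0.4
}}

```text
time: 10.2
tool_pos: [440.9, -141.3, 170.6]
tcp_rot: [3.138, -0.0, 1.127]
contact_force: [-0.4, -0.6, -0.2]
grip_width: 54.9
finger_force: 0.0
```

Emit:
{"api": "play_rows", "payload": {
  "commands": [
    {"x": 0,"y": 0,"z": 0.015,"twist": 0},
    {"x": 0,"y": 0,"z": 0.03,"twist": 0},
    {"x": 0,"y": 0,"z": 0.045,"twist": 0},
    {"x": 0,"y": 0,"z": 0.06,"twist": 0},
    {"x": 0,"y": 0,"z": 0.069,"twist": 0},
    {"x": 0,"y": 0,"z": 0.069,"twist": 0},
    {"x": 0,"y": 0,"z": 0.069,"twist": 0},
    {"x": 0,"y": 0,"z": 0.069,"twist": 0}
  ],
  "jaw": 0.4
}}

```text
time: 11.0
tool_pos: [439.8, -141.4, 101.1]
tcp_rot: [3.14, -0.0, 1.126]
contact_force: [0.1, 1.4, 0.0]
grip_width: 55.1
finger_force: 0.0
```

Emit:
{"api": "play_rows", "payload": {
  "commands": [
    {"x": 0,"y": 0,"z": 0,"twist": 0},
    {"x": 0,"y": 0,"z": 0,"twist": 0},
    {"x": 0,"y": 0,"z": 0,"twist": 0},
    {"x": 0,"y": 0,"z": 0,"twist": 0},
    {"x": 0,"y": 0,"z": 0,"twist": 0},
    {"x": 0,"y": 0,"z": 0,"twist": 0},
    {"x": 0,"y": 0,"z": 0,"twist": 0},
    {"x": 0,"y": 0,"z": 0,"twist": 0}
  ],
  "jaw": 1
}}

```text
time: 11.8
tool_pos: [439.2, -141.1, 100.2]
tcp_rot: [-3.141, -0.0, 1.126]
contact_force: [0.4, 0.2, -0.9]
grip_width: 13.9
finger_force: 30.0
```

Run:
```python
from cam import *
o=bot.get_obs();print(o['time'],o['tool_pos'],np.degrees(o['tcp_rot']),o['grip_width'],rows((612.7,-32,234),np.radians(86.2)))
```

```text
11.8 [ 439.18607876 -141.13379432  100.15536774] [-1.79988039e+02 -4.96535374e-03  6.45295630e+01] 13.888143134458437 (array([ 173.2,  109.7, -133.9]), np.float64(-21.67043701972807))
```

Emit:
{"api": "play_rows", "payload": {
  "commands": [
    {"x": 0,"y": 0,"z": -0.03,"twist": 0},
    {"x": 0,"y": 0,"z": -0.07,"twist": -4},
    {"x": 0.02,"y": 0.01,"z": -0.11,"twist": -8},
    {"x": 0.05,"y": 0.03,"z": -0.133,"twist": -13},
    {"x": 0.09,"y": 0.055,"z": -0.133,"twist": -18},
    {"x": 0.13,"y": 0.08,"z": -0.133,"twist": -21.7},
    {"x": 0.16,"y": 0.1,"z": -0.133,"twist": -21.7},
    {"x": 0.173,"y": 0.11,"z": -0.133,"twist": -21.7}
  ],
  "jaw": 1
}}

```text
time: 12.6
tool_pos: [614.9, -30.1, 232.5]
tcp_rot: [3.141, -0.001, 1.507]
contact_force: [0.3, -0.1, -0.8]
grip_width: 14.0
finger_force: 30.0
```

Emit:
{"api": "play_rows", "payload": {
  "commands": [
    {"x": 0,"y": 0,"z": 0,"twist": 0},
    {"x": 0,"y": 0,"z": 0,"twist": 0},
    {"x": 0,"y": 0.01,"z": 0,"twist": 0},
    {"x": 0,"y": 0.01,"z": 0,"twist": 0},
    {"x": 0,"y": 0.01,"z": 0,"twist": 0},
    {"x": 0,"y": 0.01,"z": 0,"twist": 0},
    {"x": 0,"y": 0.01,"z": 0,"twist": 0},
    {"x": 0,"y": 0.01,"z": 0,"twist": 0}
  ],
  "jaw": 1
}}

```text
time: 13.4
tool_pos: [622.7, -33.1, 233.4]
tcp_rot: [3.142, -0.0, 1.505]
contact_force: [-0.7, -0.1, -1.5]
grip_width: 13.9
finger_force: 30.0
```

Run:
```python
from cam import *
o=bot.get_obs();print(o['time'],o['tool_pos'],np.degrees(o['tcp_rot']),o['grip_width'],rows((682.8,-36.4,233),np.radians(86.2)))
s=Cam('side')
b=cv2.resize(s.im[90:290,220:390],None,fx=3,fy=3,interpolation=cv2.INTER_CUBIC)
cv2.imwrite('pics/h3.png',b[:,:,::-1])
```

```text
13.4 [622.65699298 -33.05806459 233.4451576 ] [ 1.79995032e+02 -3.45871343e-03  8.62160768e+01] 13.902506509856844 (array([ 0.6, 60.2,  0.5]), np.float64(0.016076772310242404))
```

View pics/h3.png

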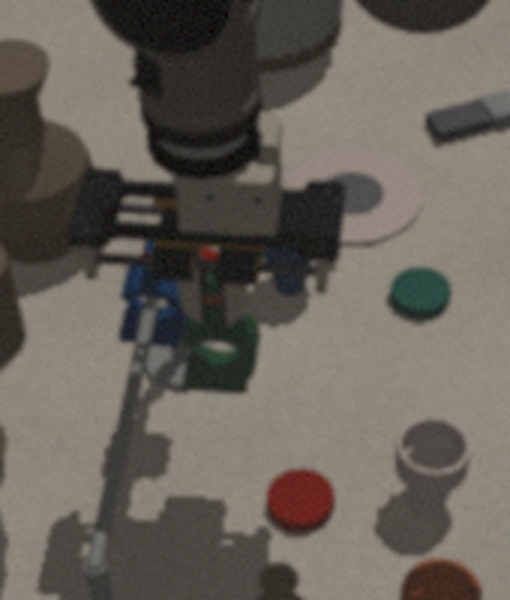

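The green ring is upright, with its gap facing the rod at about (195,350). I slide it on and lower it; the blue ring touched at 17 mm below.

Emit:
{"api": "play_rows", "payload": {
  "commands": [
    {"x": 0,"y": 0.01,"z": 0,"twist": 0},
    {"x": 0,"y": 0.02,"z": 0,"twist": 0},
    {"x": 0,"y": 0.03,"z": 0,"twist": 0},
    {"x": 0,"y": 0.04,"z": 0,"twist": 0},
    {"x": 0,"y": 0.05,"z": 0,"twist": 0},
    {"x": 0,"y": 0.057,"z": 0,"twist": 0},
    {"x": 0,"y": 0.06,"z": 0,"twist": 0},
    {"x": 0,"y": 0.06,"z": 0,"twist": 0}
  ],
  "jaw": 1
}}

```text
time: 14.25
tool_pos: [682.9, -36.9, 233.0]
tcp_rot: [-3.141, -0.0, 1.505]
contact_force: [-0.4, -0.3, -1.6]
grip_width: 13.9
finger_force: 30.0
```

Emit:
{"api": "play_rows", "payload": {
  "commands": [
    {"x": 0,"y": 0,"z": 0.003,"twist": 0},
    {"x": 0,"y": 0,"z": 0.007,"twist": 0},
    {"x": 0,"y": 0,"z": 0.01,"twist": 0},
    {"x": 0,"y": 0,"z": 0.013,"twist": 0},
    {"x": 0,"y": 0,"z": 0.015,"twist": 0},
    {"x": 0,"y": 0,"z": 0.016,"twist": 0},
    {"x": 0,"y": 0,"z": 0.017,"twist": 0},
    {"x": 0,"y": 0,"z": 0.017,"twist": 0}
  ],
  "jaw": 1
}}

```text
time: 15.05
tool_pos: [682.8, -36.9, 216.2]
tcp_rot: [3.142, -0.0, 1.505]
contact_force: [0.6, 0.3, -1.6]
grip_width: 14.2
finger_force: 30.0
```

Emit:
{"api": "play_rows", "payload": {
  "commands": [
    {"x": 0,"y": 0,"z": 0.0005,"twist": 0},
    {"x": 0,"y": 0,"z": 0.001,"twist": 0},
    {"x": 0,"y": 0,"z": 0.001,"twist": 0},
    {"x": 0,"y": 0,"z": 0.001,"twist": 0},
    {"x": 0,"y": 0,"z": 0.001,"twist": 0},
    {"x": 0,"y": 0,"z": 0.001,"twist": 0},
    {"x": 0,"y": 0,"z": 0.001,"twist": 0},
    {"x": 0,"y": 0,"z": 0.001,"twist": 0}
  ],
  "jaw": 1
}}

```text
time: 15.85
tool_pos: [682.9, -36.9, 215.5]
tcp_rot: [3.141, -0.0, 1.505]
contact_force: [0.2, 0.3, 1.0]
grip_width: 14.2
finger_force: 30.0
```

Emit:
{"api": "play_rows", "payload": {
  "commands": [
    {"x": 0,"y": 0,"z": 0,"twist": 0},
    {"x": 0,"y": 0,"z": 0,"twist": 0},
    {"x": 0,"y": 0,"z": 0,"twist": 0},
    {"x": 0,"y": 0,"z": 0,"twist": 0},
    {"x": 0,"y": 0,"z": 0,"twist": 0},
    {"x": 0,"y": 0,"z": 0,"twist": 0},
    {"x": 0,"y": 0,"z": 0,"twist": 0},
    {"x": 0,"y": 0,"z": 0,"twist": 0}
  ],
  "jaw": 0.4
}}

```text
time: 16.65
tool_pos: [682.8, -36.9, 215.3]
tcp_rot: [3.142, -0.0, 1.505]
contact_force: [0.0, 0.8, 0.0]
grip_width: 55.1
finger_force: 0.0
```

Emit:
{"api": "play_rows", "payload": {
  "commands": [
    {"x": 0,"y": 0,"z": -0.01,"twist": 0},
    {"x": 0,"y": 0,"z": -0.03,"twist": 0},
    {"x": 0,"y": 0,"z": -0.06,"twist": 0},
    {"x": 0,"y": 0,"z": -0.08,"twist": 0},
    {"x": 0,"y": -0.04,"z": -0.08,"twist": 0},
    {"x": 0,"y": -0.08,"z": -0.08,"twist": -3.8},
    {"x": 0,"y": -0.1,"z": -0.08,"twist": -3.8},
    {"x": 0,"y": -0.1,"z": -0.08,"twist": -3.8}
  ],
  "jaw": 0.4
}}

```text
time: 17.45
tool_pos: [581.2, -30.0, 297.2]
tcp_rot: [3.14, 0.0, 1.571]
contact_force: [0.3, 0.7, 0.0]
grip_width: 55.1
finger_force: 0.0
```

Emit:
{"api": "play_rows", "payload": {
  "commands": [
    {"x": 0.03,"y": -0.02,"z": 0,"twist": 0},
    {"x": 0.07,"y": -0.05,"z": 0,"twist": 0},
    {"x": 0.1,"y": -0.08,"z": 0,"twist": 0},
    {"x": 0.13,"y": -0.1,"z": 0.02,"twist": 0},
    {"x": 0.16,"y": -0.12,"z": 0.05,"twist": 0},
    {"x": 0.17,"y": -0.13,"z": 0.05,"twist": 0},
    {"x": 0.17,"y": -0.13,"z": 0.05,"twist": 0},
    {"x": 0.17,"y": -0.13,"z": 0.05,"twist": 0}
  ],
  "jaw": 0
}}

```text
time: 18.25
tool_pos: [454.7, 139.3, 246.8]
tcp_rot: [3.138, 0.0, 1.571]
contact_force: [0.4, -0.7, -0.1]
grip_width: 92.1
finger_force: 0.0
```

Run:
```python
from cam import *
o=bot.get_obs();print(o['time'],o['tool_pos'],np.degrees(o['tcp_rot']),o['grip_width'],rows((446.3,135.1,140)))
s=Cam('side');t=Cam('top')
a=cv2.resize(t.im[160:300,230:450],None,fx=2.4,fy=2.4,interpolation=cv2.INTER_CUBIC)
b=cv2.resize(s.im[150:310,240:390],None,fx=1.7,fy=2.1,interpolation=cv2.INTER_CUBIC)
o=np.zeros((340,790,3),np.uint8);o[:336,:528]=a;o[:336,530:785]=b
cv2.imwrite('pics/h4.png',o[:,:,::-1])
```

```text
18.25 [454.74439453 139.27030403 246.79684664] [1.79810945e+02 9.76748551e-04 9.00384706e+01] 92.14911120071578 (array([ -4.2,  -8.8, 106.8]), None)
```

View pics/h4.png

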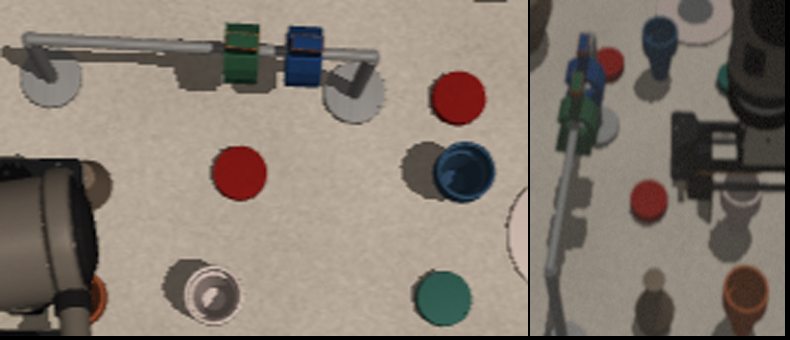

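Both rings hang on the rod: green at about (242,52) and blue at (305,55) in the crop. Terracotta tumbler next.

Emit:
{"api": "play_rows", "payload": {
  "commands": [
    {"x": -0.004,"y": -0.007,"z": 0.03,"twist": 0},
    {"x": -0.004,"y": -0.007,"z": 0.06,"twist": 0},
    {"x": -0.004,"y": -0.007,"z": 0.09,"twist": 0},
    {"x": -0.004,"y": -0.007,"z": 0.11,"twist": 0},
    {"x": -0.004,"y": -0.007,"z": 0.115,"twist": 0},
    {"x": -0.004,"y": -0.007,"z": 0.115,"twist": 0},
    {"x": -0.004,"y": -0.007,"z": 0.115,"twist": 0},
    {"x": -0.004,"y": -0.007,"z": 0.115,"twist": 0}
  ],
  "jaw": 0
}}

```text
time: 19.15
tool_pos: [446.9, 135.6, 131.5]
tcp_rot: [3.139, -0.0, 1.571]
contact_force: [-0.2, -0.1, 0.9]
grip_width: 91.7
finger_force: 0.0
```

Emit:
{"api": "play_rows", "payload": {
  "commands": [
    {"x": 0,"y": -0.0005,"z": 0.015,"twist": 0},
    {"x": 0,"y": -0.0005,"z": 0.03,"twist": 0},
    {"x": 0,"y": -0.0005,"z": 0.04,"twist": 0},
    {"x": 0,"y": -0.0005,"z": 0.047,"twist": 0},
    {"x": 0,"y": -0.0005,"z": 0.0495,"twist": 0},
    {"x": 0,"y": -0.0005,"z": 0.0495,"twist": 0},
    {"x": 0,"y": -0.0005,"z": 0.0495,"twist": 0},
    {"x": 0,"y": -0.0005,"z": 0.0495,"twist": 0}
  ],
  "jaw": 0
}}

```text
time: 19.95
tool_pos: [445.8, 135.7, 81.2]
tcp_rot: [3.141, -0.0, 1.571]
contact_force: [-1.0, 0.1, 0.2]
grip_width: 91.7
finger_force: 0.0
```

Emit:
{"api": "play_rows", "payload": {
  "commands": [
    {"x": 0,"y": 0,"z": 0,"twist": 0},
    {"x": 0,"y": 0,"z": 0,"twist": 0},
    {"x": 0,"y": 0,"z": 0,"twist": 0},
    {"x": 0,"y": 0,"z": 0,"twist": 0},
    {"x": 0,"y": 0,"z": 0,"twist": 0},
    {"x": 0,"y": 0,"z": 0,"twist": 0},
    {"x": 0,"y": 0,"z": 0,"twist": 0},
    {"x": 0,"y": 0,"z": 0,"twist": 0}
  ],
  "jaw": 1
}}

```text
time: 20.75
tool_pos: [445.5, 135.6, 80.8]
tcp_rot: [3.141, -0.0, 1.571]
contact_force: [0.0, -0.2, 0.9]
grip_width: 61.9
finger_force: 30.0
```

Run:
```python
from cam import *
s=Cam('side');t=Cam('top')
print('base near',s.at(351,447.5,8),'L',s.at(328.8,424,8),'R',s.at(372.3,424,8))
print('rim side L/R',s.at(315+108/5,380+150/5,92),s.at(315+272/5,380+150/5,92),'top/bot',s.at(353,380+73/5,92),s.at(353,380+240/5,92))
print('rim top L/R',t.at(130+33/5,245+112/5,92),t.at(130+160/5,245+112/5,92),'up/dn',t.at(149.3,245+46/5,92),t.at(149.3,245+175/5,92))
# base circle from top: brown mask extreme points
m=cv2.inRange(t.hsv,np.array((0,110,30)),np.array((10,255,140)))[245:300,125:185]
ys,xs=np.nonzero(m);print(len(xs));P=np.array([t.at(x+125,y+245,8)[:2] for x,y in zip(xs,ys)])
print('base top: minx',P[:,0].min(),'miny',P[:,1].min(),'max',P.max(0))
(c,r)=cv2.minEnclosingCircle(P.astype(np.float32));print('enc',c,r)
m=cv2.inRange(s.hsv,np.array((0,110,20)),np.array((12,255,140)))[370:460,310:395]
ys,xs=np.nonzero(m);P=np.array([s.at(x+310,y+370,8)[:2] for x,y in zip(xs,ys)]);print('side enc',len(xs),cv2.minEnclosingCircle(P.astype(np.float32)),P.min(0),P.max(0))
print(rows((488.5,413,201)))
```

```text
base near [486.07633447 459.17849373   8.        ] L [530.05809    416.35989546   8.        ] R [442.00960392 413.95151165   8.        ]
rim side L/R [516.67288005 413.76220035  92.        ] [455.06090798 412.09978382  92.        ] top/bot [485.13287639 384.16644822  92.        ] [486.65706449 445.05834976  92.        ]
rim top L/R [490.05688537 443.33107333  92.        ] [489.22700404 380.53048888  92.        ] up/dn [522.43643332 413.0446388   92.        ] [458.5609205  410.86716572  92.        ]
433
base top: minx 445.4891571706223 miny 371.62660914285743 max [529.9539264  447.32796129]
enc (487.8105163574219, 413.6916809082031) 44.1285400390625
side enc 181 ((487.23248291015625, 415.13433837890625), 41.89350891113281) [446.28056323 388.43905755] [527.69614648 454.34596455]
(array([ 277.4,   43.2, -120.1]), None)
```

Emit:
{"api": "play_rows", "payload": {
  "commands": [
    {"x": 0,"y": 0,"z": -0.03,"twist": 0},
    {"x": 0,"y": 0,"z": -0.06,"twist": 0},
    {"x": 0,"y": 0,"z": -0.1,"twist": 0},
    {"x": 0.02,"y": 0.003,"z": -0.12,"twist": 0},
    {"x": 0.05,"y": 0.01,"z": -0.12,"twist": 0},
    {"x": 0.09,"y": 0.015,"z": -0.12,"twist": 0},
    {"x": 0.13,"y": 0.02,"z": -0.12,"twist": 0},
    {"x": 0.17,"y": 0.03,"z": -0.12,"twist": 0}
  ],
  "jaw": 1
}}

```text
time: 21.65
tool_pos: [474.7, 307.0, 200.5]
tcp_rot: [-3.14, 0.001, 1.571]
contact_force: [0.9, 0.2, -1.6]
grip_width: 61.5
finger_force: 30.0
```

Emit:
{"api": "play_rows", "payload": {
  "commands": [
    {"x": 0.03,"y": 0.004,"z": 0,"twist": 0},
    {"x": 0.06,"y": 0.008,"z": 0,"twist": 0},
    {"x": 0.09,"y": 0.011,"z": 0,"twist": 0},
    {"x": 0.107,"y": 0.0125,"z": 0,"twist": 0},
    {"x": 0.107,"y": 0.0125,"z": 0,"twist": 0},
    {"x": 0.107,"y": 0.0125,"z": 0,"twist": 0},
    {"x": 0.107,"y": 0.0125,"z": 0,"twist": 0},
    {"x": 0.107,"y": 0.0125,"z": 0,"twist": 0}
  ],
  "jaw": 1
}}

```text
time: 22.45
tool_pos: [487.9, 411.6, 200.9]
tcp_rot: [-3.141, 0.0, 1.57]
contact_force: [0.4, 0.1, -2.0]
grip_width: 61.7
finger_force: 30.0
```

Run:
```python
from cam import *
o=bot.get_obs();print(o['time'],o['tool_pos'],rows((487.8,412.5,118.8)))
s=Cam('side');t=Cam('top')
a=cv2.resize(t.im[210:320,110:230],None,fx=3.3,fy=3.3,interpolation=cv2.INTER_CUBIC)
b=cv2.resize(s.im[330:450,290:410],None,fx=3.2,fy=3.2,interpolation=cv2.INTER_CUBIC)
o=np.zeros((390,790,3),np.uint8);o[:363,:396]=a;o[:384,400:784]=b
cv2.imwrite('pics/n1.png',o[:,:,::-1])
```

```text
22.45 [487.93633015 411.63682049 200.94241551] (array([ 0.9, -0.1, 82.1]), None)
```

View pics/n1.png

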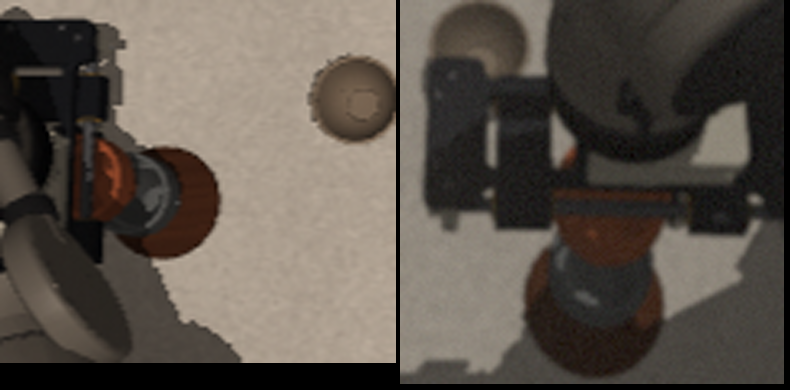

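The terracotta tumbler is held over the holder, in line with it in the side view (tumbler u≈608, holder u≈600 in the crop). I lower it and watch the forces.

Emit:
{"api": "play_rows", "payload": {
  "commands": [
    {"x": 0.001,"y": 0,"z": 0.015,"twist": 0},
    {"x": 0.001,"y": 0,"z": 0.03,"twist": 0},
    {"x": 0.001,"y": 0,"z": 0.04,"twist": 0},
    {"x": 0.001,"y": 0,"z": 0.05,"twist": 0},
    {"x": 0.001,"y": 0,"z": 0.06,"twist": 0},
    {"x": 0.001,"y": 0,"z": 0.065,"twist": 0},
    {"x": 0.001,"y": 0,"z": 0.07,"twist": 0},
    {"x": 0.001,"y": 0,"z": 0.07,"twist": 0}
  ],
  "jaw": 1
}}

```text
time: 23.35
tool_pos: [487.6, 413.5, 130.2]
tcp_rot: [-3.141, 0.0, 1.571]
contact_force: [-0.1, 0.9, -1.5]
grip_width: 62.0
finger_force: 30.0
```

Emit:
{"api": "play_rows", "payload": {
  "commands": [
    {"x": 0,"y": 0,"z": 0.001,"twist": 0},
    {"x": 0,"y": 0,"z": 0.002,"twist": 0},
    {"x": 0,"y": 0,"z": 0.003,"twist": 0},
    {"x": 0,"y": 0,"z": 0.004,"twist": 0},
    {"x": 0,"y": 0,"z": 0.005,"twist": 0},
    {"x": 0,"y": 0,"z": 0.006,"twist": 0},
    {"x": 0,"y": 0,"z": 0.006,"twist": 0},
    {"x": 0,"y": 0,"z": 0.006,"twist": 0}
  ],
  "jaw": 1
}}

```text
time: 24.15
tool_pos: [487.8, 413.6, 124.8]
tcp_rot: [3.142, -0.0, 1.571]
contact_force: [0.1, -0.8, -1.5]
grip_width: 61.6
finger_force: 30.0
```

No lateral contact, so I ease down the last few mm, release and rise.

Emit:
{"api": "play_rows", "payload": {
  "commands": [
    {"x": 0,"y": 0,"z": 0.001,"twist": 0},
    {"x": 0,"y": 0,"z": 0.002,"twist": 0},
    {"x": 0,"y": 0,"z": 0.003,"twist": 0},
    {"x": 0,"y": 0,"z": 0.004,"twist": 0},
    {"x": 0,"y": 0,"z": 0.0045,"twist": 0},
    {"x": 0,"y": 0,"z": 0.005,"twist": 0},
    {"x": 0,"y": 0,"z": 0.005,"twist": 0},
    {"x": 0,"y": 0,"z": 0.005,"twist": 0}
  ],
  "jaw": 1
}}

```text
time: 24.95
tool_pos: [487.8, 413.6, 119.8]
tcp_rot: [3.142, -0.0, 1.571]
contact_force: [1.1, 0.4, -0.3]
grip_width: 61.5
finger_force: 30.0
```

Emit:
{"api": "play_rows", "payload": {
  "commands": [
    {"x": 0,"y": 0,"z": 0,"twist": 0},
    {"x": 0,"y": 0,"z": 0,"twist": 0},
    {"x": 0,"y": 0,"z": 0,"twist": 0},
    {"x": 0,"y": 0,"z": 0,"twist": 0},
    {"x": 0,"y": 0,"z": 0,"twist": 0},
    {"x": 0,"y": 0,"z": 0,"twist": 0},
    {"x": 0,"y": 0,"z": 0,"twist": 0},
    {"x": 0,"y": 0,"z": 0,"twist": 0}
  ],
  "jaw": 0
}}

```text
time: 25.75
tool_pos: [487.8, 413.6, 119.8]
tcp_rot: [3.142, -0.0, 1.571]
contact_force: [0.4, 0.3, 0.7]
grip_width: 91.8
finger_force: 0.0
```

Emit:
{"api": "play_rows", "payload": {
  "commands": [
    {"x": 0,"y": 0,"z": -0.015,"twist": 0},
    {"x": 0,"y": 0,"z": -0.04,"twist": 0},
    {"x": 0,"y": 0,"z": -0.08,"twist": 0},
    {"x": 0,"y": 0,"z": -0.1,"twist": 0},
    {"x": 0,"y": 0,"z": -0.1,"twist": 0},
    {"x": 0,"y": 0,"z": -0.1,"twist": 0},
    {"x": 0,"y": 0,"z": -0.1,"twist": 0},
    {"x": 0,"y": 0,"z": -0.1,"twist": 0}
  ],
  "jaw": 0
}}

```text
time: 26.55
tool_pos: [487.3, 413.2, 218.1]
tcp_rot: [-3.139, 0.002, 1.571]
contact_force: [0.2, -0.1, -0.6]
grip_width: 91.7
finger_force: 0.0
```

Emit:
{"api": "play_rows", "payload": {
  "commands": [
    {"x": -0.04,"y": -0.005,"z": 0,"twist": 0},
    {"x": -0.09,"y": -0.01,"z": 0,"twist": 0},
    {"x": -0.14,"y": -0.015,"z": 0,"twist": 0},
    {"x": -0.19,"y": -0.02,"z": 0,"twist": 0},
    {"x": -0.24,"y": -0.025,"z": 0,"twist": 0},
    {"x": -0.29,"y": -0.03,"z": 0,"twist": 0},
    {"x": -0.34,"y": -0.035,"z": 0,"twist": 0},
    {"x": -0.38,"y": -0.041,"z": 0,"twist": 0}
  ],
  "jaw": 0
}}

```text
time: 27.35
tool_pos: [446.2, 31.4, 219.2]
tcp_rot: [-3.141, 0.0, 1.571]
contact_force: [0.5, -0.9, -0.0]
grip_width: 91.5
finger_force: 0.0
```

Emit:
{"api": "play_rows", "payload": {
  "commands": [
    {"x": -0.03,"y": 0,"z": 0,"twist": 0},
    {"x": -0.039,"y": 0,"z": 0.03,"twist": 0},
    {"x": -0.039,"y": 0,"z": 0.06,"twist": 0},
    {"x": -0.039,"y": 0,"z": 0.085,"twist": 0},
    {"x": -0.039,"y": 0,"z": 0.085,"twist": 0},
    {"x": -0.039,"y": 0,"z": 0.085,"twist": 0},
    {"x": -0.039,"y": 0,"z": 0.085,"twist": 0},
    {"x": -0.039,"y": 0,"z": 0.085,"twist": 0}
  ],
  "jaw": 0
}}

```text
time: 28.15
tool_pos: [447.8, -5.4, 135.9]
tcp_rot: [3.139, 0.0, 1.572]
contact_force: [-0.3, 0.1, -0.6]
grip_width: 92.1
finger_force: 0.0
```

Run:
```python
from cam import *
o=bot.get_obs();print(o['time'],o['tool_pos'],rows((446.9,-5.7,81)))
s=Cam('side');t=Cam('top')
for n,c in(('top',t),('side',s)):
    for b in c.blobs((3,150,60),(14,255,255),60):
        (u,v),r=cv2.minEnclosingCircle(b); e=c.at(u,v,122)
        if e[1]>300: print(n,u,v,r,e.round(1))
print('expect',t.pix((487.8,413.3,122)),s.pix((487.8,413.3,122)))
```

```text
28.15 [447.7669802   -5.36956364 135.94327991] (array([-0.3, -1. , 54.9]), None)
top 153.55963134765625 269.3119201660156 21.506820678710938 [482.1 391.5 122. ]
side 352.0714416503906 409.03570556640625 15.732425689697266 [489.5 420.4 122. ]
side 257.79412841796875 354.79412841796875 12.52171516418457 [672.3 321.4 122. ]
expect [144.60730148 267.07857501] [352.88838312 405.07984176]
```

Emit:
{"api": "play_rows", "payload": {
  "commands": [
    {"x": 0,"y": 0,"z": 0.015,"twist": 0},
    {"x": 0,"y": 0,"z": 0.03,"twist": 0},
    {"x": 0,"y": 0,"z": 0.042,"twist": 0},
    {"x": 0,"y": 0,"z": 0.05,"twist": 0},
    {"x": 0,"y": 0,"z": 0.054,"twist": 0},
    {"x": 0,"y": 0,"z": 0.054,"twist": 0},
    {"x": 0,"y": 0,"z": 0.054,"twist": 0},
    {"x": 0,"y": 0,"z": 0.054,"twist": 0}
  ],
  "jaw": 0
}}

```text
time: 29.05
tool_pos: [447.4, -5.4, 81.3]
tcp_rot: [3.14, 0.0, 1.571]
contact_force: [0.5, -0.0, -0.7]
grip_width: 91.7
finger_force: 0.0
```

Emit:
{"api": "play_rows", "payload": {
  "commands": [
    {"x": 0,"y": 0,"z": 0,"twist": 0},
    {"x": 0,"y": 0,"z": 0,"twist": 0},
    {"x": 0,"y": 0,"z": 0,"twist": 0},
    {"x": 0,"y": 0,"z": 0,"twist": 0},
    {"x": 0,"y": 0,"z": 0,"twist": 0},
    {"x": 0,"y": 0,"z": 0,"twist": 0},
    {"x": 0,"y": 0,"z": 0,"twist": 0},
    {"x": 0,"y": 0,"z": 0,"twist": 0}
  ],
  "jaw": 1
}}

```text
time: 29.85
tool_pos: [447.0, -5.4, 80.8]
tcp_rot: [3.141, -0.0, 1.571]
contact_force: [-0.6, -0.1, 0.8]
grip_width: 60.7
finger_force: 30.3
```

Run:
```python
from cam import *
t=Cam('top');s=Cam('side')
g=cv2.cvtColor(t.im,cv2.COLOR_RGB2GRAY)
for n,c,lo in(('top',t,(6,165,60)),('side',s,(6,165,60))):
    u0,v0=map(int,c.pix((487.8,413.3,122)));h=30
    m=cv2.inRange(c.hsv,np.array(lo),np.array((16,255,255)))[v0-h:v0+h,u0-h:u0+h]
    ys,xs=np.nonzero(m); print(n,(u0,v0),len(xs), xs.min()+u0-h,xs.max()+u0-h,ys.min()+v0-h,ys.max()+v0-h)
    print(c.hsv[v0,u0-h:u0+h:3,0].tolist(),c.hsv[v0,u0-h:u0+h:3,1].tolist())
o=np.zeros((400,800,3),np.uint8)
for i,(c) in enumerate((t,s)):
    u0,v0=map(int,c.pix((487.8,413.3,100))); o[:400,i*400:i*400+400]=cv2.resize(c.im[v0-30:v0+30,u0-30:u0+30],(400,400),interpolation=cv2.INTER_CUBIC)
cv2.imwrite('pics/n2.png',o[:,:,::-1])
```

```text
top (144, 267) 810 133 173 255 287
[16, 17, 17, 16, 16, 15, 9, 8, 8, 8, 9, 8, 8, 9, 8, 9, 20, 9, 9, 10] [43, 41, 42, 42, 42, 41, 146, 181, 178, 181, 180, 179, 180, 179, 179, 179, 19, 168, 171, 173]
side (352, 405) 4 351 366 399 422
[18, 17, 18, 15, 23, 10, 10, 7, 10, 10, 8, 11, 10, 8, 11, 9, 13, 18, 18, 23] [32, 33, 32, 32, 30, 139, 153, 115, 124, 129, 118, 147, 140, 116, 143, 157, 60, 31, 36, 31]
```

View pics/n2.png

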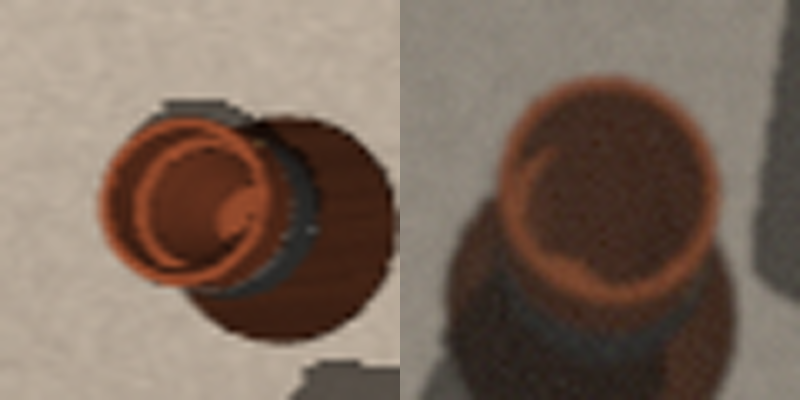

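The terracotta tumbler sits in the holder, with its rim centred at about (187,203) in the top crop and (610,188) in the side crop, within 2 mm of expected. The white tumbler is gripped, so I carry it over.

Emit:
{"api": "play_rows", "payload": {
  "commands": [
    {"x": 0,"y": 0,"z": -0.03,"twist": 0},
    {"x": 0,"y": 0,"z": -0.07,"twist": 0},
    {"x": 0,"y": 0,"z": -0.11,"twist": 0},
    {"x": 0.02,"y": 0.002,"z": -0.14,"twist": 0},
    {"x": 0.05,"y": 0.005,"z": -0.14,"twist": 0},
    {"x": 0.09,"y": 0.009,"z": -0.14,"twist": 0},
    {"x": 0.13,"y": 0.013,"z": -0.14,"twist": 0},
    {"x": 0.17,"y": 0.017,"z": -0.14,"twist": 0}
  ],
  "jaw": 1
}}

```text
time: 30.75
tool_pos: [463.6, 166.0, 220.5]
tcp_rot: [-3.141, 0.0, 1.571]
contact_force: [1.2, 0.2, -1.9]
grip_width: 60.9
finger_force: 30.3
```

Emit:
{"api": "play_rows", "payload": {
  "commands": [
    {"x": 0.04,"y": 0.004,"z": 0,"twist": 0},
    {"x": 0.08,"y": 0.008,"z": 0,"twist": 0},
    {"x": 0.12,"y": 0.012,"z": 0,"twist": 0},
    {"x": 0.16,"y": 0.016,"z": 0,"twist": 0},
    {"x": 0.19,"y": 0.018,"z": 0,"twist": 0},
    {"x": 0.22,"y": 0.02,"z": 0,"twist": 0},
    {"x": 0.24,"y": 0.022,"z": 0,"twist": 0},
    {"x": 0.2485,"y": 0.023,"z": 0,"twist": 0}
  ],
  "jaw": 1
}}

```text
time: 31.55
tool_pos: [486.2, 414.7, 219.7]
tcp_rot: [-3.14, 0.001, 1.573]
contact_force: [0.6, -0.4, -1.7]
grip_width: 60.7
finger_force: 30.3
```

Emit:
{"api": "play_rows", "payload": {
  "commands": [
    {"x": 0,"y": 0,"z": 0,"twist": 0},
    {"x": 0,"y": 0,"z": 0,"twist": 0},
    {"x": 0,"y": 0,"z": 0,"twist": 0},
    {"x": 0,"y": 0,"z": 0,"twist": 0},
    {"x": 0,"y": 0,"z": 0,"twist": 0},
    {"x": 0,"y": 0,"z": 0,"twist": 0},
    {"x": 0,"y": 0,"z": 0,"twist": 0},
    {"x": 0,"y": 0,"z": 0,"twist": 0}
  ],
  "jaw": 1
}}

```text
time: 32.35
tool_pos: [486.8, 413.1, 220.9]
tcp_rot: [3.142, -0.0, 1.571]
contact_force: [0.3, 0.1, -2.0]
grip_width: 60.6
finger_force: 30.3
```

Emit:
{"api": "play_rows", "payload": {
  "commands": [
    {"x": 0,"y": 0,"z": 0.015,"twist": 0},
    {"x": 0,"y": 0,"z": 0.03,"twist": 0},
    {"x": 0,"y": 0,"z": 0.04,"twist": 0},
    {"x": 0,"y": 0,"z": 0.048,"twist": 0},
    {"x": 0,"y": 0,"z": 0.054,"twist": 0},
    {"x": 0,"y": 0,"z": 0.058,"twist": 0},
    {"x": 0,"y": 0,"z": 0.06,"twist": 0},
    {"x": 0,"y": 0,"z": 0.06,"twist": 0}
  ],
  "jaw": 1
}}

```text
time: 33.15
tool_pos: [486.9, 413.2, 160.9]
tcp_rot: [3.141, -0.0, 1.571]
contact_force: [0.6, -0.5, -1.3]
grip_width: 60.9
finger_force: 30.3
```

Emit:
{"api": "play_rows", "payload": {
  "commands": [
    {"x": 0,"y": 0,"z": 0.001,"twist": 0},
    {"x": 0,"y": 0,"z": 0.002,"twist": 0},
    {"x": 0,"y": 0,"z": 0.003,"twist": 0},
    {"x": 0,"y": 0,"z": 0.004,"twist": 0},
    {"x": 0,"y": 0,"z": 0.005,"twist": 0},
    {"x": 0,"y": 0,"z": 0.006,"twist": 0},
    {"x": 0,"y": 0,"z": 0.006,"twist": 0},
    {"x": 0,"y": 0,"z": 0.006,"twist": 0}
  ],
  "jaw": 1
}}

```text
time: 33.95
tool_pos: [486.8, 413.1, 154.8]
tcp_rot: [3.142, -0.0, 1.571]
contact_force: [0.2, 0.2, -1.2]
grip_width: 60.9
finger_force: 30.3
```

Emit:
{"api": "play_rows", "payload": {
  "commands": [
    {"x": 0,"y": 0,"z": 0.001,"twist": 0},
    {"x": 0,"y": 0,"z": 0.002,"twist": 0},
    {"x": 0,"y": 0,"z": 0.003,"twist": 0},
    {"x": 0,"y": 0,"z": 0.004,"twist": 0},
    {"x": 0,"y": 0,"z": 0.0045,"twist": 0},
    {"x": 0,"y": 0,"z": 0.005,"twist": 0},
    {"x": 0,"y": 0,"z": 0.005,"twist": 0},
    {"x": 0,"y": 0,"z": 0.005,"twist": 0}
  ],
  "jaw": 1
}}

```text
time: 34.75
tool_pos: [486.9, 413.2, 149.8]
tcp_rot: [3.141, -0.0, 1.571]
contact_force: [0.9, 0.7, -1.3]
grip_width: 60.6
finger_force: 30.3
```

Emit:
{"api": "play_rows", "payload": {
  "commands": [
    {"x": 0,"y": 0,"z": 0,"twist": 0},
    {"x": 0,"y": 0,"z": 0,"twist": 0},
    {"x": 0,"y": 0,"z": 0,"twist": 0},
    {"x": 0,"y": 0,"z": 0,"twist": 0},
    {"x": 0,"y": 0,"z": 0,"twist": 0},
    {"x": 0,"y": 0,"z": 0,"twist": 0},
    {"x": 0,"y": 0,"z": 0,"twist": 0},
    {"x": 0,"y": 0,"z": 0,"twist": 0}
  ],
  "jaw": 0
}}

```text
time: 35.55
tool_pos: [486.8, 413.1, 149.8]
tcp_rot: [3.142, -0.0, 1.571]
contact_force: [0.2, -0.5, 0.4]
grip_width: 91.7
finger_force: 0.0
```

Emit:
{"api": "play_rows", "payload": {
  "commands": [
    {"x": 0,"y": 0,"z": -0.015,"twist": 0},
    {"x": 0,"y": 0,"z": -0.04,"twist": 0},
    {"x": 0,"y": 0,"z": -0.08,"twist": 0},
    {"x": 0,"y": 0,"z": -0.1,"twist": 0},
    {"x": -0.04,"y": 0,"z": -0.1,"twist": 0},
    {"x": -0.09,"y": 0,"z": -0.1,"twist": 0},
    {"x": -0.14,"y": 0,"z": -0.1,"twist": 0},
    {"x": -0.19,"y": 0,"z": -0.1,"twist": 0}
  ],
  "jaw": 0
}}

```text
time: 36.35
tool_pos: [486.5, 221.5, 249.9]
tcp_rot: [3.141, -0.0, 1.572]
contact_force: [0.6, 0.2, -1.2]
grip_width: 92.1
finger_force: 0.0
```

Run:
```python
from cam import *
t=Cam('top');s=Cam('side')
o=bot.get_obs();print(o['time'],o['tool_pos'])
for n,c in(('top',t),('side',s)):
    u0,v0=map(int,c.pix((573,-267,84)));h=20
    m=np.zeros(c.im.shape[:2],np.uint8);m[v0-h:v0+h,u0-h:u0+h]=cv2.inRange(c.hsv,np.array((95,110,20)),np.array((118,255,255)))[v0-h:v0+h,u0-h:u0+h]
    ys,xs=np.nonzero(m);print(n,len(xs),xs.min(),xs.max(),ys.min(),ys.max())
    r=31*c.k[0]/np.linalg.norm(c.eye-[573,-267,84]); print('r px',r)
    if n=='top': print(c.at((xs.min()+xs.max())/2,ys.min()+r,84))
    else: print(c.at((xs.min()+xs.max())/2, ys.min()+r*.76,84), [c.pix((573,-267+d,84))[1] for d in (-31,0,31)],[c.pix((573+d,-267,84))[0] for d in (-31,0,31)])
# white nested: expected rim at z=152
for n,c in(('top',t),('side',s)):
    u,v=c.pix((487,413.2,152));print(n,u,v)
    h=22;u0,v0=int(u),int(v);w=c.im[v0-h:v0+h,u0-h:u0+h].astype(int)
    m=(c.hsv[v0-h:v0+h,u0-h:u0+h,1]<30)&(w.min(2)>110)
    ys,xs=np.nonzero(m);print(len(xs),xs.min()+u0-h,xs.max()+u0-h,ys.min()+v0-h,ys.max()+v0-h)
```

```text
36.45 [486.95482385 218.12759507 250.16997284]
top 475 411 435 219 243
r px 12.147362284155877
[ 572.27590293 -268.23781285   84.        ]
side 3 310 324 168 171
r px 10.726019855086491
[ 569.75003929 -221.02510556   84.        ] [np.float64(157.50904018195996), np.float64(164.84170748510803), np.float64(172.4012058580917)] [np.float64(327.1348614973304), np.float64(316.2710647735301), np.float64(305.4227437982222)]
top 140.32557138321644 266.2914388498458Traceback (most recent call last):
  File "<stdin>", line 16, in <module>
    return umr_minimum(a, axis, None, out, keepdims, initial, where)
ValueError: zero-size array to reduction operation minimum which has no identity
```

Run:
```python
from cam import *
t=Cam('top');s=Cam('side')
for n,c in(('top',t),('side',s)):
    u,v=c.pix((487,413.2,152));u,v=int(round(u)),int(round(v));print(n,u,v)
    for dv in range(-20,22,4): print(dv,[int(x) for x in c.im[v+dv,u-22:u+23:2].astype(int).mean(1)], )
    print('S',[int(x) for x in c.hsv[v,u-22:u+23:2,1]])
```

```text
top 140 266
-20 [168, 167, 166, 163, 160, 116, 59, 87, 89, 91, 92, 74, 44, 88, 94, 95, 96, 97, 97, 99, 100, 100, 100]
-16 [163, 159, 160, 165, 165, 164, 26, 88, 94, 97, 101, 91, 56, 68, 98, 99, 100, 100, 99, 99, 98, 99, 96]
-12 [167, 163, 162, 164, 161, 160, 71, 61, 94, 99, 103, 108, 78, 48, 80, 96, 95, 94, 94, 93, 93, 92, 92]
-8 [166, 162, 162, 160, 161, 161, 155, 18, 85, 93, 95, 96, 94, 64, 45, 87, 91, 90, 89, 89, 89, 89, 88]
-4 [160, 156, 158, 156, 161, 154, 146, 89, 27, 84, 88, 90, 90, 86, 61, 47, 83, 87, 87, 85, 84, 84, 83]
0 [161, 165, 160, 162, 165, 166, 96, 85, 158, 45, 85, 87, 87, 86, 83, 65, 47, 77, 80, 79, 78, 77, 75]
4 [161, 155, 158, 157, 158, 158, 109, 77, 151, 110, 79, 80, 80, 80, 80, 77, 64, 52, 66, 71, 69, 67, 65]
8 [157, 159, 157, 161, 162, 159, 160, 122, 64, 148, 110, 76, 74, 73, 31, 25, 24, 22, 21, 25, 47, 47, 33]
12 [158, 159, 153, 156, 156, 156, 159, 158, 158, 162, 163, 138, 19, 22, 25, 24, 25, 23, 22, 18, 23, 22, 15]
16 [157, 158, 162, 157, 163, 163, 158, 155, 155, 156, 159, 157, 32, 20, 68, 83, 85, 80, 69, 39, 15, 16, 15]
20 [161, 158, 155, 159, 161, 159, 161,
[... 666 characters left out ...]
71, 77]
0 [73, 73, 72, 131, 151, 123, 73, 70, 70, 73, 74, 73, 71, 73, 72, 71, 71, 74, 72, 129, 101, 72, 73]
4 [84, 80, 63, 98, 151, 102, 78, 70, 75, 73, 76, 71, 71, 66, 69, 67, 64, 69, 78, 136, 92, 74, 76]
8 [135, 81, 51, 65, 104, 136, 89, 69, 68, 70, 76, 75, 74, 69, 65, 65, 66, 84, 128, 115, 72, 74, 71]
12 [58, 46, 43, 48, 67, 83, 123, 145, 150, 137, 93, 71, 75, 70, 65, 91, 130, 132, 87, 72, 73, 70, 72]
16 [52, 47, 42, 43, 47, 66, 70, 73, 80, 104, 121, 128, 135, 126, 114, 92, 73, 66, 50, 46, 75, 74, 71]
20 [48, 38, 34, 40, 37, 46, 51, 59, 64, 70, 68, 69, 73, 70, 69, 57, 47, 48, 40, 35, 61, 75, 75]
S [29, 33, 33, 29, 33, 31, 36, 30, 36, 29, 38, 47, 36, 32, 33, 30, 30, 32, 36, 35, 30, 30, 39]
```

Emit:
{"api": "play_rows", "payload": {
  "commands": [
    {"x": -0.04,"y": 0.008,"z": 0,"twist": 0},
    {"x": -0.09,"y": 0.016,"z": 0,"twist": 0},
    {"x": -0.14,"y": 0.025,"z": 0,"twist": 0},
    {"x": -0.19,"y": 0.034,"z": 0,"twist": 0},
    {"x": -0.24,"y": 0.043,"z": 0,"twist": 0},
    {"x": -0.29,"y": 0.052,"z": 0,"twist": 0},
    {"x": -0.34,"y": 0.061,"z": 0,"twist": 0},
    {"x": -0.38,"y": 0.07,"z": 0,"twist": 0}
  ],
  "jaw": 0
}}

```text
time: 37.35
tool_pos: [558.1, -157.7, 249.7]
tcp_rot: [3.141, -0.0, 1.573]
contact_force: [0.9, 0.2, -0.2]
grip_width: 92.2
finger_force: 0.0
```

Emit:
{"api": "play_rows", "payload": {
  "commands": [
    {"x": -0.03,"y": 0.005,"z": 0,"twist": 0},
    {"x": -0.07,"y": 0.01,"z": 0.02,"twist": 0},
    {"x": -0.107,"y": 0.0155,"z": 0.05,"twist": 0},
    {"x": -0.107,"y": 0.0155,"z": 0.08,"twist": 0},
    {"x": -0.107,"y": 0.0155,"z": 0.11,"twist": 0},
    {"x": -0.107,"y": 0.0155,"z": 0.11,"twist": 0},
    {"x": -0.107,"y": 0.0155,"z": 0.11,"twist": 0},
    {"x": -0.107,"y": 0.0155,"z": 0.11,"twist": 0}
  ],
  "jaw": 0
}}

```text
time: 38.15
tool_pos: [574.1, -263.5, 141.8]
tcp_rot: [3.139, 0.002, 1.573]
contact_force: [0.1, 0.0, 0.5]
grip_width: 92.2
finger_force: 0.0
```

The side rim profile is centred at (354.5,400) against the expected (354,400), so the white tumbler is seated upright. Blue tumbler now.

Emit:
{"api": "play_rows", "payload": {
  "commands": [
    {"x": -0.0035,"y": 0,"z": 0.01,"twist": 0},
    {"x": -0.0035,"y": 0,"z": 0.02,"twist": 0},
    {"x": -0.0035,"y": 0,"z": 0.035,"twist": 0},
    {"x": -0.0035,"y": 0,"z": 0.05,"twist": 0},
    {"x": -0.0035,"y": 0,"z": 0.059,"twist": 0},
    {"x": -0.0035,"y": 0,"z": 0.059,"twist": 0},
    {"x": -0.0035,"y": 0,"z": 0.059,"twist": 0},
    {"x": -0.0035,"y": 0,"z": 0.059,"twist": 0}
  ],
  "jaw": 0
}}

```text
time: 38.95
tool_pos: [573.1, -267.6, 81.6]
tcp_rot: [3.14, 0.001, 1.571]
contact_force: [-1.4, 0.8, 0.3]
grip_width: 92.1
finger_force: 0.0
```

Emit:
{"api": "play_rows", "payload": {
  "commands": [
    {"x": 0,"y": 0,"z": 0,"twist": 0},
    {"x": 0,"y": 0,"z": 0,"twist": 0},
    {"x": 0,"y": 0,"z": 0,"twist": 0},
    {"x": 0,"y": 0,"z": 0,"twist": 0},
    {"x": 0,"y": 0,"z": 0,"twist": 0},
    {"x": 0,"y": 0,"z": 0,"twist": 0},
    {"x": 0,"y": 0,"z": 0,"twist": 0},
    {"x": 0,"y": 0,"z": 0,"twist": 0}
  ],
  "jaw": 1
}}

```text
time: 39.75
tool_pos: [572.7, -267.4, 80.9]
tcp_rot: [3.141, 0.0, 1.571]
contact_force: [0.6, 0.1, 0.9]
grip_width: 62.3
finger_force: 30.0
```

Emit:
{"api": "play_rows", "payload": {
  "commands": [
    {"x": 0,"y": 0,"z": -0.03,"twist": 0},
    {"x": 0,"y": 0,"z": -0.07,"twist": 0},
    {"x": 0,"y": 0,"z": -0.12,"twist": 0},
    {"x": 0,"y": 0,"z": -0.16,"twist": 0},
    {"x": 0.03,"y": -0.004,"z": -0.17,"twist": 0},
    {"x": 0.07,"y": -0.009,"z": -0.17,"twist": 0},
    {"x": 0.11,"y": -0.014,"z": -0.17,"twist": 0},
    {"x": 0.15,"y": -0.019,"z": -0.17,"twist": 0}
  ],
  "jaw": 1
}}

```text
time: 40.55
tool_pos: [552.8, -115.9, 250.5]
tcp_rot: [-3.141, -0.0, 1.571]
contact_force: [0.5, 0.6, -0.8]
grip_width: 62.4
finger_force: 30.0
```

Emit:
{"api": "play_rows", "payload": {
  "commands": [
    {"x": 0.04,"y": -0.005,"z": 0,"twist": 0},
    {"x": 0.08,"y": -0.01,"z": 0,"twist": 0},
    {"x": 0.12,"y": -0.015,"z": 0,"twist": 0},
    {"x": 0.16,"y": -0.02,"z": 0,"twist": 0},
    {"x": 0.2,"y": -0.025,"z": 0,"twist": 0},
    {"x": 0.24,"y": -0.03,"z": 0,"twist": 0},
    {"x": 0.28,"y": -0.035,"z": 0,"twist": 0},
    {"x": 0.32,"y": -0.04,"z": 0,"twist": 0}
  ],
  "jaw": 1
}}

```text
time: 41.35
tool_pos: [512.7, 204.1, 250.5]
tcp_rot: [-3.141, 0.0, 1.571]
contact_force: [0.8, 0.9, -1.8]
grip_width: 62.2
finger_force: 30.0
```

Emit:
{"api": "play_rows", "payload": {
  "commands": [
    {"x": 0.04,"y": -0.005,"z": 0,"twist": 0},
    {"x": 0.08,"y": -0.01,"z": 0,"twist": 0},
    {"x": 0.12,"y": -0.015,"z": 0,"twist": 0},
    {"x": 0.15,"y": -0.02,"z": 0,"twist": 0},
    {"x": 0.18,"y": -0.024,"z": 0,"twist": 0},
    {"x": 0.2,"y": -0.026,"z": 0,"twist": 0},
    {"x": 0.2105,"y": -0.027,"z": 0,"twist": 0},
    {"x": 0.2105,"y": -0.027,"z": 0,"twist": 0}
  ],
  "jaw": 1
}}

```text
time: 42.15
tool_pos: [485.8, 413.9, 250.1]
tcp_rot: [-3.141, 0.0, 1.573]
contact_force: [-0.4, 0.0, -0.5]
grip_width: 62.3
finger_force: 30.0
```

Emit:
{"api": "play_rows", "payload": {
  "commands": [
    {"x": 0,"y": 0,"z": 0,"twist": 0},
    {"x": 0,"y": 0,"z": 0,"twist": 0},
    {"x": 0,"y": 0,"z": 0,"twist": 0},
    {"x": 0,"y": 0,"z": 0,"twist": 0},
    {"x": 0,"y": 0,"z": 0,"twist": 0},
    {"x": 0,"y": 0,"z": 0,"twist": 0},
    {"x": 0,"y": 0,"z": 0,"twist": 0},
    {"x": 0,"y": 0,"z": 0,"twist": 0}
  ],
  "jaw": 1
}}

```text
time: 42.95
tool_pos: [486.3, 413.1, 250.8]
tcp_rot: [3.142, -0.0, 1.571]
contact_force: [-0.1, 0.0, -1.7]
grip_width: 62.2
finger_force: 30.0
```

Lower to about 11 mm above its seat, then slowly.

Emit:
{"api": "play_rows", "payload": {
  "commands": [
    {"x": 0,"y": 0.0005,"z": 0.015,"twist": 0},
    {"x": 0,"y": 0.0005,"z": 0.03,"twist": 0},
    {"x": 0,"y": 0.0005,"z": 0.04,"twist": 0},
    {"x": 0,"y": 0.0005,"z": 0.048,"twist": 0},
    {"x": 0,"y": 0.0005,"z": 0.054,"twist": 0},
    {"x": 0,"y": 0.0005,"z": 0.058,"twist": 0},
    {"x": 0,"y": 0.0005,"z": 0.06,"twist": 0},
    {"x": 0,"y": 0.0005,"z": 0.06,"twist": 0}
  ],
  "jaw": 1
}}

```text
time: 43.75
tool_pos: [486.8, 413.2, 190.9]
tcp_rot: [3.141, -0.0, 1.571]
contact_force: [0.0, 0.7, -0.5]
grip_width: 62.1
finger_force: 30.0
```

Emit:
{"api": "play_rows", "payload": {
  "commands": [
    {"x": 0,"y": 0,"z": 0.001,"twist": 0},
    {"x": 0,"y": 0,"z": 0.002,"twist": 0},
    {"x": 0,"y": 0,"z": 0.003,"twist": 0},
    {"x": 0,"y": 0,"z": 0.004,"twist": 0},
    {"x": 0,"y": 0,"z": 0.005,"twist": 0},
    {"x": 0,"y": 0,"z": 0.006,"twist": 0},
    {"x": 0,"y": 0,"z": 0.006,"twist": 0},
    {"x": 0,"y": 0,"z": 0.006,"twist": 0}
  ],
  "jaw": 1
}}

```text
time: 44.55
tool_pos: [486.8, 413.3, 184.9]
tcp_rot: [3.141, -0.0, 1.571]
contact_force: [0.0, 2.0, -0.1]
grip_width: 62.0
finger_force: 30.0
```

Emit:
{"api": "play_rows", "payload": {
  "commands": [
    {"x": 0.0005,"y": 0,"z": 0.001,"twist": 0},
    {"x": 0.0005,"y": 0,"z": 0.002,"twist": 0},
    {"x": 0.0005,"y": 0,"z": 0.003,"twist": 0},
    {"x": 0.0005,"y": 0,"z": 0.004,"twist": 0},
    {"x": 0.0005,"y": 0,"z": 0.0045,"twist": 0},
    {"x": 0.0005,"y": 0,"z": 0.005,"twist": 0},
    {"x": 0.0005,"y": 0,"z": 0.005,"twist": 0},
    {"x": 0.0005,"y": 0,"z": 0.005,"twist": 0}
  ],
  "jaw": 1
}}

```text
time: 45.35
tool_pos: [486.8, 413.5, 179.7]
tcp_rot: [3.142, 0.0, 1.571]
contact_force: [0.6, 3.1, 0.3]
grip_width: 62.5
finger_force: 30.0
```

Emit:
{"api": "play_rows", "payload": {
  "commands": [
    {"x": 0,"y": 0,"z": 0,"twist": 0},
    {"x": 0,"y": 0,"z": 0,"twist": 0},
    {"x": 0,"y": 0,"z": 0,"twist": 0},
    {"x": 0,"y": 0,"z": 0,"twist": 0},
    {"x": 0,"y": 0,"z": 0,"twist": 0},
    {"x": 0,"y": 0,"z": 0,"twist": 0},
    {"x": 0,"y": 0,"z": 0,"twist": 0},
    {"x": 0,"y": 0,"z": 0,"twist": 0}
  ],
  "jaw": 0
}}

```text
time: 46.15
tool_pos: [486.8, 413.6, 179.8]
tcp_rot: [3.142, -0.0, 1.571]
contact_force: [0.3, -0.2, 0.2]
grip_width: 92.2
finger_force: 0.0
```

Emit:
{"api": "play_rows", "payload": {
  "commands": [
    {"x": 0,"y": 0,"z": -0.015,"twist": 0},
    {"x": 0,"y": 0,"z": -0.04,"twist": 0},
    {"x": 0,"y": 0,"z": -0.08,"twist": 0},
    {"x": 0,"y": 0,"z": -0.1,"twist": 0},
    {"x": -0.04,"y": 0,"z": -0.1,"twist": 0},
    {"x": -0.09,"y": 0,"z": -0.1,"twist": 0},
    {"x": -0.14,"y": 0,"z": -0.1,"twist": 0},
    {"x": -0.19,"y": 0,"z": -0.1,"twist": 0}
  ],
  "jaw": 0
}}

```text
time: 46.95
tool_pos: [486.5, 222.0, 279.9]
tcp_rot: [3.141, -0.0, 1.572]
contact_force: [1.3, 0.2, 0.7]
grip_width: 92.0
finger_force: 0.0
```

Run:
```python
from cam import *
t=Cam('top');s=Cam('side')
o=bot.get_obs();print(o['time'],o['tool_pos'])
for n,c in(('top',t),('side',s)):
    u,v=c.pix((487,413.2,182));u,v=int(round(u)),int(round(v));h=24
    m=cv2.inRange(c.hsv,np.array((95,90,15)),np.array((122,255,255)))[max(v-h,0):v+h,u-h:u+h]
    ys,xs=np.nonzero(m);print(n,(u,v),len(xs),xs.min()+u-h,xs.max()+u-h,ys.min()+v-h,ys.max()+v-h,'rpx',31*c.k[0]/np.linalg.norm(c.eye-[487,413,182]))
    for dv in range(-18,20,6): print(dv,[int(x) for x in c.im[v+dv,u-22:u+23:2].astype(int).mean(1)],)
for n,lo,hi,in(('red',(0,190,90),(5,255,255)),('teal',(78,100,40),(95,255,255))):
    for b in t.blobs(lo,hi,150):
        x,y,w,h=cv2.boundingRect(b);e=t.at(x+(w-1)/2,y+(h-1)/2,16);print(n,x+(w-1)/2,y+(h-1)/2,w,h,e.round(1))
    for b in s.blobs(lo,hi,60):
        x,y,w,h=cv2.boundingRect(b);e=s.at(x+(w-1)/2,y+(h-1)/2,10);print(n,'side',x+(w-1)/2,y+(h-1)/2,w,h,e.round(1))
m=cv2.inRange(t.hsv,np.array((0,0,150)),np.array((179,40,255)));m[:, :430]=0;m[:,510:]=0;m[:220]=0;m[300:]=0
c=max(cv2.findContours(m,0,1)[0],key=cv2.contourArea);x,y,w,h=cv2.boundingRect(c);print('plate',x,y,w,h,t.at(x+(w-1)/2,y+(h-1)/2,6),cv2.contourArea(c))
```

```text
47.05 [487.01234341 218.61669236 280.2640057 ]
top (136, 265) 50 125 134 263 277 rpx 12.717647971085889
-18 [166, 165, 164, 52, 84, 91, 94, 97, 92, 70, 42, 91, 98, 98, 98, 100, 99, 99, 99, 99, 98, 97, 97]
-12 [160, 162, 164, 120, 30, 90, 95, 99, 102, 96, 61, 45, 90, 94, 93, 93, 92, 92, 92, 91, 91, 91, 90]
-6 [163, 164, 163, 161, 159, 25, 85, 90, 92, 93, 89, 64, 43, 82, 88, 88, 87, 88, 86, 86, 84, 83, 84]
0 [162, 160, 161, 162, 159, 96, 35, 71, 86, 86, 86, 85, 74, 54, 53, 80, 79, 78, 77, 76, 74, 74, 73]
6 [161, 160, 162, 155, 159, 158, 62, 26, 28, 74, 76, 77, 75, 76, 66, 48, 52, 61, 61, 59, 56, 53, 49]
12 [162, 156, 157, 161, 154, 152, 157, 157, 135, 69, 27, 22, 25, 25, 26, 24, 23, 19, 27, 50, 30, 29, 27]
18 [158, 156, 156, 154, 160, 157, 161, 160, 159, 159, 47, 18, 66, 85, 86, 84, 75, 61, 28, 16, 16, 15, 15]
side (355, 394) 272 338 372 377 410 rpx 16.878884726734768
-18 [72, 71, 71, 72, 72, 75, 70, 64, 49, 44, 49, 58, 63, 72, 72, 71, 77, 73, 74, 74, 72, 74, 73]
-12 [72, 72, 71, 73, 71, 58, 44, 45, 37, 43, 42, 44, 38, 42, 39, 42, 44, 62, 70, 71, 77, 73, 74]
-6 [73, 70, 72, 68, 53, 45, 43, 40, 38, 43, 40, 42, 42, 41, 43, 43, 43, 38, 47, 65, 68, 72, 71]
0 [74, 73, 65, 70, 67, 50, 42, 39, 43, 40, 45, 42, 40, 43, 44, 39, 42, 44, 41, 53, 71, 71, 71]
6 [71, 69, 54, 41, 63, 58, 43, 44, 48, 48, 43, 39, 39, 40, 41, 35, 37, 41, 55, 67, 70, 69, 73]
12 [82, 66, 59, 65, 42, 40, 54, 67, 70, 60, 48, 42, 40, 43, 47, 54, 65, 56, 53, 71, 73, 73, 75]
18 [48, 46, 45, 59, 70, 66, 61, 45, 36, 38, 40, 39, 42, 39, 37, 41, 56, 66, 70, 71, 71, 72, 73]
red 329.5 231.5 22 22 [585.3 -35.5  16. ]
red 421.0 200.0 21 21 [ 666.7 -280.    16. ]
red 213.0 194.5 21 22 [689.4 273.6  16. ]
teal 414.5 284.0 22 23 [ 444.3 -254.    16. ]
plate 442 240 57 46 [ 499.33787875 -403.8433907     6.        ] 1051.5
```

The tumblers are nested, with the blue rim at (355,393.5) against the expected (355,394). The red disc that was at (316,242) has been knocked to (329.5,231.5), which is (585,−35). The two look-alikes at (421,200) and (213,194) are unchanged, so it is still the one meant. I turn the gripper by 90° towards it and measure the plate.

Run:
```python
from cam import *
t=Cam('top');s=Cam('side')
for n,c,sz in(('top',t,42),('side',s,36)):
    u,v=map(int,c.pix((512,-405,6)));w=c.im[v-sz:v+sz,u-sz:u+sz];S=c.hsv[v-sz:v+sz,u-sz:u+sz,1];V=c.hsv[v-sz:v+sz,u-sz:u+sz,2]
    m=(S<28).astype(np.uint8)*255   # plate and grey are nearly colourless
    if n=='top': print([int(x) for x in S[sz,::5]],[int(x) for x in V[sz,::5]])
    m=cv2.morphologyEx(cv2.medianBlur(m,5),cv2.MORPH_CLOSE,np.ones((5,5)))
    cs=cv2.findContours(m,0,1)[0]
    b=max(cs,key=cv2.contourArea); e=cv2.fitEllipse(b);print(n,'plate ell',e,c.at(e[0][0]+u-sz,e[0][1]+v-sz,6).round(1))
    x,y,ww,h=cv2.boundingRect(b);print('bbox',ww,h,c.at(x+(ww-1)/2+u-sz,y+(h-1)/2+v-sz,6).round(1))
    g=((V<135 if n=='top' else V<105)).astype(np.uint8)*255;g&=cv2.erode(cv2.drawContours(np.zeros_like(m),[b],-1,255,-1),np.ones((9,9)))
    cs=cv2.findContours(g,0,1)[0]
    if cs: 
        b=max(cs,key=cv2.contourArea);e=cv2.fitEllipse(b);print('grey',e,c.at(e[0][0]+u-sz,e[0][1]+v-sz,6).round(1))
```

```text
[42, 42, 43, 41, 40, 39, 14, 16, 14, 19, 17, 40, 39, 40, 43, 42, 43] [183, 183, 178, 200, 198, 197, 93, 93, 92, 92, 90, 180, 195, 196, 182, 177, 179]
top plate ell ((41.71781921386719, 42.97483825683594), (23.482952117919922, 24.552061080932617), 148.11717224121094) [ 511.3 -403.8    6. ]
bbox 25 25 [ 511.2 -404.5    6. ]
grey ((41.76038360595703, 42.98545837402344), (12.847246170043945, 13.95450496673584), 141.47442626953125) [ 511.3 -403.9    6. ]
side plate ell ((33.564781188964844, 37.36662292480469), (11.740447998046875, 14.290498733520508), 132.0775604248047) [ 522.1 -401.2    6. ]
bbox 14 14 [ 522.3 -400.6    6. ]Traceback (most recent call last):
  File "<stdin>", line 14, in <module>
cv2.error: OpenCV(4.12.0) /io/opencv/modules/imgproc/src/shapedescr.cpp:361: error: (-201:Incorrect size of input array) There should be at least 5 points to fit the ellipse in function 'fitEllipseNoDirect'
```

Emit:
{"api": "play_rows", "payload": {
  "commands": [
    {"x": -0.03,"y": 0.01,"z": 0,"twist": 8},
    {"x": -0.06,"y": 0.02,"z": 0,"twist": 16},
    {"x": -0.1,"y": 0.03,"z": 0,"twist": 24},
    {"x": -0.14,"y": 0.04,"z": 0,"twist": 32},
    {"x": -0.18,"y": 0.055,"z": 0,"twist": 40},
    {"x": -0.21,"y": 0.07,"z": 0,"twist": 48},
    {"x": -0.24,"y": 0.085,"z": 0,"twist": 56},
    {"x": -0.258,"y": 0.098,"z": 0,"twist": 64}
  ],
  "jaw": 0
}}

```text
time: 47.95
tool_pos: [586.3, -35.0, 279.5]
tcp_rot: [3.142, -0.0, 0.449]
contact_force: [-0.6, -0.0, 0.2]
grip_width: 91.8
finger_force: 0.0
```

Emit:
{"api": "play_rows", "payload": {
  "commands": [
    {"x": 0,"y": 0,"z": 0,"twist": 8},
    {"x": 0,"y": 0,"z": 0,"twist": 16},
    {"x": 0,"y": 0,"z": 0,"twist": 24},
    {"x": 0,"y": 0,"z": 0,"twist": 26},
    {"x": 0,"y": 0,"z": 0,"twist": 26},
    {"x": 0,"y": 0,"z": 0,"twist": 26},
    {"x": 0,"y": 0,"z": 0,"twist": 26},
    {"x": 0,"y": 0,"z": 0,"twist": 26}
  ],
  "jaw": 0
}}

```text
time: 48.75
tool_pos: [585.1, -34.0, 279.7]
tcp_rot: [-3.141, -0.0, 0.001]
contact_force: [-0.7, -0.8, -0.1]
grip_width: 91.8
finger_force: 0.0
```

Run:
```python
from cam import *
o=bot.get_obs();print(o['tool_pos'],np.degrees(o['tcp_rot']),rows((585.3,-35.5,27),0))
s=Cam('side')
for b in s.blobs((0,150,60),(6,255,255),60):
    x,y,w,h=cv2.boundingRect(b);print(x+(w-1)/2,y+(h-1)/2,w,h,s.at(x+(w-1)/2,y+(h-1)/2,10).round(1))
```

```text
[585.11565662 -33.99324969 279.73408428] [-1.79992463e+02 -2.04701822e-03  8.16689602e-02] (array([2.000e-01, 1.500e+00, 2.527e+02]), np.float64(0.08166896023666936))
258.0 355.0 25 25 [689.4 274.3  10. ]
309.5 245.0 20 17 [585.5 -35.9  10. ]
```

Emit:
{"api": "play_rows", "payload": {
  "commands": [
    {"x": 0,"y": 0.001,"z": 0.03,"twist": 0},
    {"x": 0,"y": 0.001,"z": 0.07,"twist": 0},
    {"x": 0,"y": 0.001,"z": 0.11,"twist": 0},
    {"x": 0,"y": 0.001,"z": 0.15,"twist": 0},
    {"x": 0,"y": 0.001,"z": 0.19,"twist": 0},
    {"x": 0,"y": 0.001,"z": 0.22,"twist": 0},
    {"x": 0,"y": 0.001,"z": 0.235,"twist": 0},
    {"x": 0,"y": 0.001,"z": 0.235,"twist": 0}
  ],
  "jaw": 0
}}

```text
time: 49.6
tool_pos: [583.5, -35.1, 42.3]
tcp_rot: [-3.141, 0.005, 0.0]
contact_force: [0.1, -0.2, 0.9]
grip_width: 91.8
finger_force: 0.0
```

Emit:
{"api": "play_rows", "payload": {
  "commands": [
    {"x": 0,"y": 0,"z": 0.005,"twist": 0},
    {"x": 0,"y": 0,"z": 0.01,"twist": 0},
    {"x": 0,"y": 0,"z": 0.014,"twist": 0},
    {"x": 0,"y": 0,"z": 0.0165,"twist": 0},
    {"x": 0,"y": 0,"z": 0.0165,"twist": 0},
    {"x": 0,"y": 0,"z": 0.0165,"twist": 0},
    {"x": 0,"y": 0,"z": 0.0165,"twist": 0},
    {"x": 0,"y": 0,"z": 0.0165,"twist": 0}
  ],
  "jaw": 0
}}

```text
time: 50.4
tool_pos: [585.1, -35.3, 28.5]
tcp_rot: [-3.142, -0.0, 0.0]
contact_force: [0.8, -1.0, -0.0]
grip_width: 91.4
finger_force: 0.0
```

Emit:
{"api": "play_rows", "payload": {
  "commands": [
    {"x": 0,"y": 0,"z": 0,"twist": 0},
    {"x": 0,"y": 0,"z": 0,"twist": 0},
    {"x": 0,"y": 0,"z": 0,"twist": 0},
    {"x": 0,"y": 0,"z": 0,"twist": 0},
    {"x": 0,"y": 0,"z": 0,"twist": 0},
    {"x": 0,"y": 0,"z": 0,"twist": 0},
    {"x": 0,"y": 0,"z": 0,"twist": 0},
    {"x": 0,"y": 0,"z": 0,"twist": 0}
  ],
  "jaw": 1
}}

```text
time: 51.2
tool_pos: [585.0, -35.4, 28.3]
tcp_rot: [-3.142, -0.0, 0.0]
contact_force: [0.2, 0.1, 1.3]
grip_width: 59.4
finger_force: 30.0
```

Emit:
{"api": "play_rows", "payload": {
  "commands": [
    {"x": 0,"y": 0,"z": -0.02,"twist": 0},
    {"x": 0,"y": 0,"z": -0.05,"twist": 0},
    {"x": -0.005,"y": 0.02,"z": -0.08,"twist": 0},
    {"x": -0.012,"y": 0.06,"z": -0.08,"twist": 0},
    {"x": -0.02,"y": 0.1,"z": -0.08,"twist": 0},
    {"x": -0.028,"y": 0.14,"z": -0.08,"twist": 0},
    {"x": -0.036,"y": 0.18,"z": -0.08,"twist": 0},
    {"x": -0.044,"y": 0.22,"z": -0.08,"twist": 0}
  ],
  "jaw": 1
}}

```text
time: 52.0
tool_pos: [540.5, -256.7, 108.2]
tcp_rot: [-3.141, 0.0, 0.001]
contact_force: [0.5, 0.1, -0.7]
grip_width: 59.5
finger_force: 30.0
```

Emit:
{"api": "play_rows", "payload": {
  "commands": [
    {"x": -0.008,"y": 0.04,"z": 0,"twist": 0},
    {"x": -0.016,"y": 0.08,"z": 0,"twist": 0},
    {"x": -0.022,"y": 0.11,"z": 0,"twist": 0},
    {"x": -0.027,"y": 0.135,"z": 0,"twist": 0},
    {"x": -0.0295,"y": 0.1485,"z": 0.01,"twist": 0},
    {"x": -0.0295,"y": 0.1485,"z": 0.03,"twist": 0},
    {"x": -0.0295,"y": 0.1485,"z": 0.04,"twist": 0},
    {"x": -0.0295,"y": 0.1485,"z": 0.04,"twist": 0}
  ],
  "jaw": 1
}}

```text
time: 52.8
tool_pos: [510.9, -402.0, 65.7]
tcp_rot: [-3.138, 0.003, 0.001]
contact_force: [-0.4, 0.2, -1.9]
grip_width: 59.1
finger_force: 30.0
```

Emit:
{"api": "play_rows", "payload": {
  "commands": [
    {"x": 0,"y": 0,"z": 0.01,"twist": 0},
    {"x": 0,"y": 0,"z": 0.018,"twist": 0},
    {"x": 0,"y": 0,"z": 0.024,"twist": 0},
    {"x": 0,"y": 0,"z": 0.028,"twist": 0},
    {"x": 0,"y": 0,"z": 0.03,"twist": 0},
    {"x": 0,"y": 0,"z": 0.03,"twist": 0},
    {"x": 0,"y": 0,"z": 0.03,"twist": 0},
    {"x": 0,"y": 0,"z": 0.03,"twist": 0}
  ],
  "jaw": 1
}}

```text
time: 53.6
tool_pos: [511.8, -404.0, 38.6]
tcp_rot: [3.141, -0.001, 0.0]
contact_force: [-0.0, -0.0, -0.4]
grip_width: 59.0
finger_force: 30.0
```

Emit:
{"api": "play_rows", "payload": {
  "commands": [
    {"x": -0.0005,"y": 0,"z": 0.001,"twist": 0},
    {"x": -0.0005,"y": 0,"z": 0.002,"twist": 0},
    {"x": -0.0005,"y": 0,"z": 0.003,"twist": 0},
    {"x": -0.0005,"y": 0,"z": 0.0038,"twist": 0},
    {"x": -0.0005,"y": 0,"z": 0.0038,"twist": 0},
    {"x": -0.0005,"y": 0,"z": 0.0038,"twist": 0},
    {"x": -0.0005,"y": 0,"z": 0.0038,"twist": 0},
    {"x": -0.0005,"y": 0,"z": 0.0038,"twist": 0}
  ],
  "jaw": 1
}}

```text
time: 54.4
tool_pos: [511.2, -403.9, 34.5]
tcp_rot: [-3.142, -0.0, 0.0]
contact_force: [0.3, 0.2, -1.0]
grip_width: 59.2
finger_force: 30.0
```

Emit:
{"api": "play_rows", "payload": {
  "commands": [
    {"x": 0,"y": 0,"z": 0,"twist": 0},
    {"x": 0,"y": 0,"z": 0,"twist": 0},
    {"x": 0,"y": 0,"z": 0,"twist": 0},
    {"x": 0,"y": 0,"z": 0,"twist": 0},
    {"x": 0,"y": 0,"z": 0,"twist": 0},
    {"x": 0,"y": 0,"z": 0,"twist": 0},
    {"x": 0,"y": 0,"z": 0,"twist": 0},
    {"x": 0,"y": 0,"z": 0,"twist": 0}
  ],
  "jaw": 0
}}

```text
time: 55.2
tool_pos: [511.2, -403.9, 34.4]
tcp_rot: [-3.142, -0.0, 0.0]
contact_force: [-0.1, 0.2, -0.4]
grip_width: 91.6
finger_force: 0.0
```

Emit:
{"api": "play_rows", "payload": {
  "commands": [
    {"x": 0,"y": 0,"z": 0,"twist": -8},
    {"x": 0,"y": 0,"z": 0,"twist": -16},
    {"x": 0,"y": 0,"z": 0,"twist": -24},
    {"x": 0,"y": 0,"z": 0,"twist": -32},
    {"x": 0,"y": 0,"z": 0,"twist": -40},
    {"x": 0,"y": 0,"z": 0,"twist": -48},
    {"x": 0,"y": 0,"z": 0,"twist": -56},
    {"x": 0,"y": 0,"z": 0,"twist": -64}
  ],
  "jaw": 0
}}

```text
time: 56.0
tool_pos: [511.2, -403.9, 34.5]
tcp_rot: [3.142, -0.0, 1.123]
contact_force: [0.5, -0.6, -0.5]
grip_width: 92.0
finger_force: 0.0
```

Emit:
{"api": "play_rows", "payload": {
  "commands": [
    {"x": 0,"y": 0,"z": 0,"twist": -8},
    {"x": 0,"y": 0,"z": 0,"twist": -16},
    {"x": 0,"y": 0,"z": 0,"twist": -24},
    {"x": 0,"y": 0,"z": 0,"twist": -26},
    {"x": 0,"y": 0,"z": 0,"twist": -26},
    {"x": 0,"y": 0,"z": 0,"twist": -26},
    {"x": 0,"y": 0,"z": 0,"twist": -26},
    {"x": 0,"y": 0,"z": 0,"twist": -26}
  ],
  "jaw": 0
}}

```text
time: 56.8
tool_pos: [511.2, -403.9, 34.5]
tcp_rot: [3.142, -0.0, 1.571]
contact_force: [-0.4, 0.3, 0.2]
grip_width: 91.9
finger_force: 0.0
```

Emit:
{"api": "play_rows", "payload": {
  "commands": [
    {"x": 0,"y": 0,"z": 0,"twist": 0},
    {"x": 0,"y": 0,"z": 0,"twist": 0},
    {"x": 0,"y": 0,"z": 0,"twist": 0},
    {"x": 0,"y": 0,"z": 0,"twist": 0},
    {"x": 0,"y": 0,"z": 0,"twist": 0},
    {"x": 0,"y": 0,"z": 0,"twist": 0},
    {"x": 0,"y": 0,"z": 0,"twist": 0},
    {"x": 0,"y": 0,"z": 0,"twist": 0}
  ],
  "jaw": 1
}}

```text
time: 57.6
tool_pos: [511.2, -403.9, 34.5]
tcp_rot: [3.142, -0.0, 1.571]
contact_force: [0.2, -0.7, -1.0]
grip_width: 59.1
finger_force: 30.0
```

Emit:
{"api": "play_rows", "payload": {
  "commands": [
    {"x": 0,"y": 0,"z": 0,"twist": 0},
    {"x": 0,"y": 0,"z": 0,"twist": 0},
    {"x": 0,"y": 0,"z": 0,"twist": 0},
    {"x": 0,"y": 0,"z": 0,"twist": 0},
    {"x": 0,"y": 0,"z": 0,"twist": 0},
    {"x": 0,"y": 0,"z": -0.02,"twist": 0},
    {"x": 0,"y": 0,"z": -0.05,"twist": 0},
    {"x": 0,"y": 0,"z": -0.07,"twist": 0}
  ],
  "jaw": 0
}}

```text
time: 58.4
tool_pos: [511.5, -404.2, 106.2]
tcp_rot: [3.14, 0.001, 1.571]
contact_force: [1.0, 0.4, -0.6]
grip_width: 91.7
finger_force: 0.0
```

Run:
```python
from cam import *
for n in('top','side'):
    c=Cam(n)
    for b in c.blobs((76,100,35),(96,255,255),60):
        x,y,w,h=cv2.boundingRect(b);print(n,x+(w-1)/2,y+(h-1)/2,w,h,c.at(x+(w-1)/2,y+(h-1)/2,16 if n=='top' else 10).round(1))
```

```text
top 414.5 284.0 22 23 [ 444.3 -254.    16. ]
side 359.5 187.0 18 13 [ 445.2 -254.    10. ]
```

Emit:
{"api": "play_rows", "payload": {
  "commands": [
    {"x": 0.03,"y": -0.013,"z": 0,"twist": 0},
    {"x": 0.07,"y": -0.03,"z": 0,"twist": 0},
    {"x": 0.11,"y": -0.05,"z": 0,"twist": 0},
    {"x": 0.15,"y": -0.067,"z": 0,"twist": 0},
    {"x": 0.15,"y": -0.067,"z": 0,"twist": 0},
    {"x": 0.15,"y": -0.067,"z": 0,"twist": 0},
    {"x": 0.15,"y": -0.067,"z": 0,"twist": 0},
    {"x": 0.15,"y": -0.067,"z": 0,"twist": 0}
  ],
  "jaw": 0
}}

```text
time: 59.3
tool_pos: [444.6, -255.0, 104.2]
tcp_rot: [3.141, 0.0, 1.57]
contact_force: [-1.2, -0.7, -0.1]
grip_width: 91.9
finger_force: 0.0
```

Run:
```python
from cam import *
for n in('top','side'):
    c=Cam(n)
    for b in c.blobs((0,150,60),(5,255,255),60):
        x,y,w,h=cv2.boundingRect(b);e=c.at(x+(w-1)/2,y+(h-1)/2,22 if n=='top' else 16)
        if e[1]<-330: print(n,x+(w-1)/2,y+(h-1)/2,w,h,e.round(1))
```

```text
top 471.0 255.0 21 19 [ 517.4 -402.9   22. ]
```

Teal disc: grip twice, turned by 90° between grips, to centre it in the hand.

Emit:
{"api": "play_rows", "payload": {
  "commands": [
    {"x": 0,"y": 0,"z": 0.02,"twist": 0},
    {"x": 0,"y": 0,"z": 0.04,"twist": 0},
    {"x": 0,"y": 0,"z": 0.055,"twist": 0},
    {"x": 0,"y": 0,"z": 0.066,"twist": 0},
    {"x": 0,"y": 0,"z": 0.073,"twist": 0},
    {"x": 0,"y": 0,"z": 0.076,"twist": 0},
    {"x": 0,"y": 0,"z": 0.076,"twist": 0},
    {"x": 0,"y": 0,"z": 0.076,"twist": 0}
  ],
  "jaw": 0
}}

```text
time: 60.2
tool_pos: [444.4, -254.1, 28.9]
tcp_rot: [3.141, 0.001, 1.571]
contact_force: [-0.0, -0.3, -0.5]
grip_width: 91.8
finger_force: 0.0
```

Emit:
{"api": "play_rows", "payload": {
  "commands": [
    {"x": 0,"y": 0,"z": 0,"twist": 0},
    {"x": 0,"y": 0,"z": 0,"twist": 0},
    {"x": 0,"y": 0,"z": 0,"twist": 0},
    {"x": 0,"y": 0,"z": 0,"twist": 0},
    {"x": 0,"y": 0,"z": 0,"twist": 0},
    {"x": 0,"y": 0,"z": 0,"twist": 0},
    {"x": 0,"y": 0,"z": 0,"twist": 0},
    {"x": 0,"y": 0,"z": 0,"twist": 0}
  ],
  "jaw": 1
}}

```text
time: 61.0
tool_pos: [444.1, -253.9, 28.6]
tcp_rot: [3.141, -0.0, 1.571]
contact_force: [0.5, 1.0, 2.6]
grip_width: 59.6
finger_force: 30.0
```

Emit:
{"api": "play_rows", "payload": {
  "commands": [
    {"x": 0,"y": 0,"z": 0,"twist": 0},
    {"x": 0,"y": 0,"z": 0,"twist": 0},
    {"x": 0,"y": 0,"z": 0,"twist": 0},
    {"x": 0,"y": 0,"z": 0,"twist": 0},
    {"x": 0,"y": 0,"z": 0,"twist": 0},
    {"x": 0,"y": 0,"z": 0,"twist": 8},
    {"x": 0,"y": 0,"z": 0,"twist": 16},
    {"x": 0,"y": 0,"z": 0,"twist": 24}
  ],
  "jaw": 0
}}

```text
time: 61.8
tool_pos: [444.1, -253.9, 28.4]
tcp_rot: [-3.142, -0.0, 1.147]
contact_force: [-0.8, -0.7, 0.1]
grip_width: 91.8
finger_force: 0.0
```

Emit:
{"api": "play_rows", "payload": {
  "commands": [
    {"x": 0,"y": 0,"z": 0,"twist": 8},
    {"x": 0,"y": 0,"z": 0,"twist": 16},
    {"x": 0,"y": 0,"z": 0,"twist": 24},
    {"x": 0,"y": 0,"z": 0,"twist": 32},
    {"x": 0,"y": 0,"z": 0,"twist": 40},
    {"x": 0,"y": 0,"z": 0,"twist": 48},
    {"x": 0,"y": 0,"z": 0,"twist": 56},
    {"x": 0,"y": 0,"z": 0,"twist": 64}
  ],
  "jaw": 0
}}

```text
time: 62.6
tool_pos: [444.1, -253.9, 28.4]
tcp_rot: [-3.142, -0.0, 0.03]
contact_force: [0.3, -0.8, -0.6]
grip_width: 91.8
finger_force: 0.0
```

Emit:
{"api": "play_rows", "payload": {
  "commands": [
    {"x": 0,"y": 0,"z": 0,"twist": 2},
    {"x": 0,"y": 0,"z": 0,"twist": 2},
    {"x": 0,"y": 0,"z": 0,"twist": 2},
    {"x": 0,"y": 0,"z": 0,"twist": 2},
    {"x": 0,"y": 0,"z": 0,"twist": 2},
    {"x": 0,"y": 0,"z": 0,"twist": 2},
    {"x": 0,"y": 0,"z": 0,"twist": 2},
    {"x": 0,"y": 0,"z": 0,"twist": 2}
  ],
  "jaw": 1
}}

```text
time: 63.4
tool_pos: [444.1, -253.9, 28.4]
tcp_rot: [-3.142, -0.0, 0.001]
contact_force: [0.5, 0.2, -0.1]
grip_width: 59.4
finger_force: 30.0
```

Emit:
{"api": "play_rows", "payload": {
  "commands": [
    {"x": 0,"y": 0,"z": -0.02,"twist": 0},
    {"x": 0,"y": 0,"z": -0.05,"twist": 0},
    {"x": 0.01,"y": 0.02,"z": -0.07,"twist": 0},
    {"x": 0.027,"y": 0.06,"z": -0.07,"twist": 0},
    {"x": 0.045,"y": 0.1,"z": -0.07,"twist": 0},
    {"x": 0.058,"y": 0.13,"z": -0.07,"twist": 0},
    {"x": 0.067,"y": 0.15,"z": -0.07,"twist": 0},
    {"x": 0.067,"y": 0.15,"z": -0.07,"twist": 0}
  ],
  "jaw": 1
}}

```text
time: 64.2
tool_pos: [511.5, -406.3, 97.8]
tcp_rot: [3.141, -0.001, -0.001]
contact_force: [0.5, 0.4, -0.6]
grip_width: 59.5
finger_force: 30.0
```

Emit:
{"api": "play_rows", "payload": {
  "commands": [
    {"x": 0,"y": 0,"z": 0,"twist": 0},
    {"x": 0,"y": 0,"z": 0.01,"twist": 0},
    {"x": 0,"y": 0,"z": 0.02,"twist": 0},
    {"x": 0,"y": 0,"z": 0.03,"twist": 0},
    {"x": 0,"y": 0,"z": 0.036,"twist": 0},
    {"x": 0,"y": 0,"z": 0.04,"twist": 0},
    {"x": 0,"y": 0,"z": 0.04,"twist": 0},
    {"x": 0,"y": 0,"z": 0.04,"twist": 0}
  ],
  "jaw": 1
}}

```text
time: 65.0
tool_pos: [511.3, -404.0, 58.6]
tcp_rot: [3.141, -0.0, 0.0]
contact_force: [0.7, 0.7, -1.0]
grip_width: 58.9
finger_force: 30.0
```

Emit:
{"api": "play_rows", "payload": {
  "commands": [
    {"x": 0,"y": 0,"z": 0.002,"twist": 0},
    {"x": 0,"y": 0,"z": 0.004,"twist": 0},
    {"x": 0,"y": 0,"z": 0.006,"twist": 0},
    {"x": 0,"y": 0,"z": 0.007,"twist": 0},
    {"x": 0,"y": 0,"z": 0.0076,"twist": 0},
    {"x": 0,"y": 0,"z": 0.0076,"twist": 0},
    {"x": 0,"y": 0,"z": 0.0076,"twist": 0},
    {"x": 0,"y": 0,"z": 0.0076,"twist": 0}
  ],
  "jaw": 1
}}

```text
time: 65.8
tool_pos: [511.2, -403.9, 50.9]
tcp_rot: [3.142, -0.0, 0.0]
contact_force: [-1.0, -0.3, 0.1]
grip_width: 59.0
finger_force: 30.0
```

Emit:
{"api": "play_rows", "payload": {
  "commands": [
    {"x": 0,"y": 0,"z": 0,"twist": 0},
    {"x": 0,"y": 0,"z": 0,"twist": 0},
    {"x": 0,"y": 0,"z": 0,"twist": 0},
    {"x": 0,"y": 0,"z": 0,"twist": 0},
    {"x": 0,"y": 0,"z": 0,"twist": 0},
    {"x": 0,"y": 0,"z": 0,"twist": 0},
    {"x": 0,"y": 0,"z": 0,"twist": 0},
    {"x": 0,"y": 0,"z": 0,"twist": 0}
  ],
  "jaw": 0
}}

```text
time: 66.6
tool_pos: [511.2, -403.8, 50.9]
tcp_rot: [-3.142, -0.0, 0.001]
contact_force: [0.2, -0.3, -0.5]
grip_width: 91.7
finger_force: 0.0
```

Emit:
{"api": "play_rows", "payload": {
  "commands": [
    {"x": 0,"y": 0,"z": -0.02,"twist": 0},
    {"x": 0,"y": 0,"z": -0.05,"twist": 0},
    {"x": 0,"y": 0,"z": -0.09,"twist": 0},
    {"x": -0.01,"y": -0.03,"z": -0.13,"twist": 0},
    {"x": -0.02,"y": -0.07,"z": -0.17,"twist": 0},
    {"x": -0.03,"y": -0.11,"z": -0.2,"twist": 0},
    {"x": -0.04,"y": -0.15,"z": -0.2,"twist": 0},
    {"x": -0.05,"y": -0.19,"z": -0.2,"twist": 0}
  ],
  "jaw": 0
}}

```text
time: 67.4
tool_pos: [460.8, -212.3, 252.7]
tcp_rot: [3.14, -0.003, 0.0]
contact_force: [0.4, 0.2, 0.2]
grip_width: 92.2
finger_force: 0.0
```

Emit:
{"api": "play_rows", "payload": {
  "commands": [
    {"x": 0,"y": -0.04,"z": 0,"twist": 0},
    {"x": 0,"y": -0.08,"z": 0,"twist": 0},
    {"x": 0,"y": -0.12,"z": 0,"twist": 0},
    {"x": 0,"y": -0.16,"z": 0,"twist": 0},
    {"x": 0,"y": -0.2,"z": 0,"twist": 0},
    {"x": 0,"y": -0.22,"z": 0,"twist": 0},
    {"x": 0,"y": -0.22,"z": 0,"twist": 0},
    {"x": 0,"y": -0.22,"z": 0,"twist": 0}
  ],
  "jaw": 0
}}

```text
time: 68.2
tool_pos: [461.0, 6.0, 251.0]
tcp_rot: [3.141, -0.0, 0.002]
contact_force: [0.1, -0.3, 1.2]
grip_width: 91.8
finger_force: 0.0
```

Run:
```python
from cam import *
t=Cam('top');s=Cam('side')
for n,c in(('top',t),('side',s)):
    for b in c.blobs((76,90,30),(96,255,255),60):
        x,y,w,h=cv2.boundingRect(b);e=c.at(x+(w-1)/2,y+(h-1)/2,38 if n=='top' else 32);print(n,w,h,e.round(1))
o=np.zeros((590,790,3),np.uint8)
def put(c,p,h,x,y,S): 
    u,v=map(int,c.pix(p));o[y:y+S,x:x+S]=cv2.resize(c.im[v-h:v+h,u-h:u+h],(S,S),interpolation=cv2.INTER_CUBIC)
put(t,(511,-404,20),40,0,0,260);put(s,(511,-404,20),35,265,0,260);put(s,(487,413,120),35,530,0,260)
o[265:590,:433]=cv2.resize(t.im,(433,325),interpolation=cv2.INTER_AREA); o[265:590,440:790]=cv2.resize(s.im[120:380,220:500],(350,325))
cv2.imwrite('pics/fin.png',o[:,:,::-1])
```

```text
top 23 23 [ 510.5 -400.5   38. ]
side 17 14 [ 512.  -399.1   32. ]
```

View pics/fin.png

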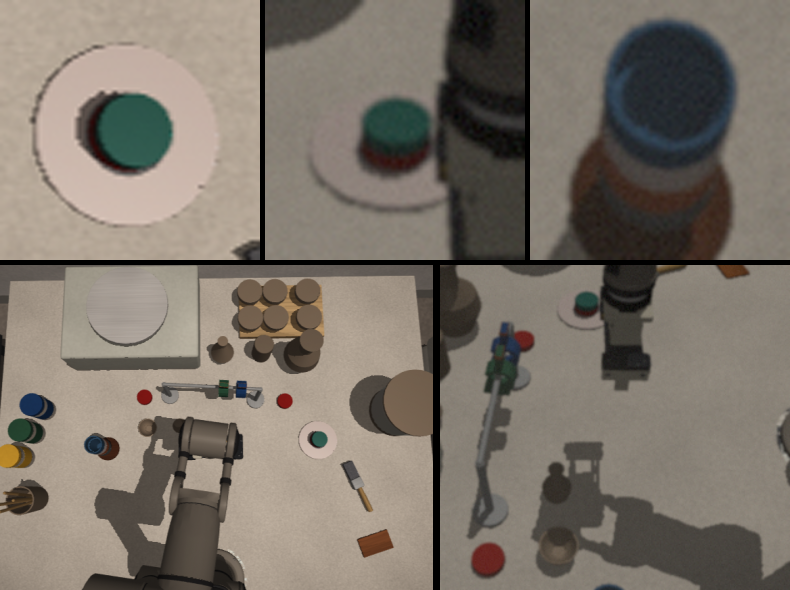

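The final view shows both rings on the rod, four tumblers nested upright, and teal on red on the plate. Bud vase and bowl are untouched. I check the stack's centring numerically.

Run:
```python
from cam import *
t=Cam('top');s=Cam('side')
u,v=map(int,t.pix((511,-404,6)))
P=t.im[v-42:v+42,u-42:u+42].astype(np.float32)
R=cv2.resize(P,None,fx=4,fy=4,interpolation=cv2.INTER_CUBIC)
d=R[:,:,2]/R[:,:,0]  # blue/red: plate is less yellow than the table
m=((d>0.83)).astype(np.uint8)*255
hs=[float(np.median(P[2:8,2:8,2]/P[2:8,2:8,0])),float(np.median(P[14:20,40:44,2]/P[14:20,40:44,0]))];print('ratio table,plate',hs)
thr=sum(hs)/2;m=(cv2.GaussianBlur(d,(0,0),4)>thr).astype(np.uint8)*255
b=max(cv2.findContours(m,0,1)[0],key=cv2.contourArea);x,y,w,h=cv2.boundingRect(b)
f=lambda p:(p+.5)/4-.5
print('plate bbox px',w/4,h/4,'want',150*518/1372,t.at(u-42+f(x+(w-1)/2),v-42+f(y+(h-1)/2),6).round(1))
(cx,cy),r=cv2.minEnclosingCircle(b);print('enc',r/4,t.at(u-42+f(cx),v-42+f(cy),6).round(1))
# teal / red contour centres
for n,c in(('top',t),('side',s)):
    for nm,lo,hi,z in(('teal',(76,90,30),(96,255,255),38),('red',(0,110,30),(8,255,255),22)):
        for b in c.blobs(lo,hi,10):
            x,y,w,h=cv2.boundingRect(b);e=c.at(x+(w-1)/2,y+(h-1)/2,z)
            if e[1]<-340 and e[0]<600: print(n,nm,x,y,w,h,e.round(1),'expected edges u',c.pix((511+(0),-404,z)).round(1))
```

```text
ratio table,plate [0.8356152176856995, 0.8410256505012512]
plate bbox px 56.75 55.25 want 56.63265306122449 [ 510.2 -405.4    6. ]
enc 28.686725616455078 [ 508.7 -405.1    6. ]
top teal 461 246 23 23 [ 510.5 -400.5   38. ] expected edges u [473.3 256.8]
top red 458 250 12 20 [ 505.9 -382.8   22. ] expected edges u [471.6 257.4]
side teal 329 142 17 14 [ 512.2 -392.1   38. ] expected edges u [337.4 146. ]
side red 329 155 17 6 [ 511.8 -368.7   22. ] expected edges u [337.2 149.9]
```

```bash
python3 -c "
from plant import bot
print(bot.close_job())"
```

```text
the job is handed in; nothing more can be done
None
```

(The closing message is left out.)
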